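# Pile culture dishes, cover the jar and hold it at vent

### The arm

A 6-joint arm with a two-finger parallel gripper is mounted at the origin on the work surface. World frame = base frame: x ahead of the robot, y to its left, z up, the work surface at z = 0. Lengths are in m, angles in rad, forces in N, time in s.
With the tool pointing down it reaches from about 0.25 to 0.725 m from the base axis. Payload 4 kg.
Tool frame: the origin (TCP) lies between the finger pads; the fingertips stand 25 mm ahead of it and the grasp point (between the pads) lies 6 mm ahead of it; x points along the fingers, y is the direction in which the jaws open and shut, and the axes are right-handed (so a half turn about x gives the same grasp; the last joint's range is limited). The gripper opens to 85 mm and grips with 20 to 120 N. Pads are 22 mm wide; open, the fingers measure 114 mm over their backs; the gripper's body (76 mm by 85 mm) begins 54 mm behind the grasp point. The pads swing forward as they close: fully open they stand 13 mm farther back than shut.
Start: joints at [1.119, 0.241, 0.005, 1.335, 0, 1.571], TCP at [0.218, 0.45, 0.229] pointing down, gripper open.
Joint ranges: [-2.72, 2.72], [-1.05, 1.87], [-1.09, 1.28], [-1.99, 2.15], [-1.42, 1.44], [-3.14, 3.14]. Speed limits (rad/s): [2.79, 2.79, 3.14, 3.14, 3.14, 3.14].

### API

Orientations are given as a rotation vector (axis times angle).
In Python, from rig import observe, read_camera, job_done, silhouettes gives the robot as it stands. The module is installed in compiled form; this text tells all that it offers.
- The arm moves only by the tool play_rows, never from a script. Its argument "increments" is a list of rows, each an object with "delta_pos": the shift along the tool's x, y, z in mm, a list of three; "rotation": the turn, a rotation vector about the tool's x, y, z in degrees, a list of three; "gripper": the finger opening in mm, from 0 to 85.4. A call has 1 to 10 rows; each row is the pose to reach, as a shift and turn from the pose commanded when the call began, along the tool's axes at that moment; what a row does not reach only later rows make up. A row lasts 1/12 s, in which the tool goes at most 41.7 mm and 7.16 degrees, less where a joint would pass 70% of its speed; a pose out of reach is approached as far as the arm can. A call with a gripper value outside its range is refused whole. The fingers move at their own pace and stop on an object; "squeeze" is the grip in N (left out, the last holds). Time passes only in rows, so rows that repeat a pose let the fingers close. It gives the time, the measured TCP pose, the force and the opening at its end, in the units of the state.
- observe(): the state, without advancing time (a new reading comes with each control period).
- read_camera(name): name is "scene" or "top"; returns a dict with "color" (400x640x3 uint8, blue, green, red), "K" (3x3 intrinsics, pixels), "position" and "rotation" of the camera in the world. Camera axes: x right, y up, looking along -z (the intrinsics and any distortion apply to the point x, -y, -z); pixel columns grow to the right and rows downward; lengths in m; the calibration is good to about 2 mm. A picture is of the moment at which its call begins. There is no depth.
- job_done(): hands the job in, once; it reports no verdict.
Trained networks look in a picture, given as the dict that the camera call returned (one of the last four; its "shot" number tells which), for a name from the list of things; names that differ only in an ending like _2 or _b are one class to them, and where a whole thing is asked for, a point or a joint stands for the part that bears it (a point fixed in the world has none). Each returns a list of dicts, best first, with "conf" (0 to 1); they miss things now and then, are a little off and sometimes report something else, mostly with a low value. They report only what shows in the picture. A call takes as long as a camera call. They do not tell look-alikes from the thing itself.
- silhouettes(label, picture): "pixels" (400x640 bool, what is visible of it) and "location" ([column, row] in pixels, amid what is visible of it).
The state is a dict: "t": time; "qpos": joint angles; "joint_vel": joint speeds; "effort": joint torques, N m; "position": TCP position; "eef_rot": TCP orientation; "contact_force": force on the tool from outside, world axes, zero at the start; "moment": the same for the moment, N m; "finger_gap": finger opening in m.
Only numpy, scipy, OpenCV 4.12 (cv2) and the standard library are available. Lean on these libraries where they do the work, as an engineer would, in place of code of your own. Each camera call takes 0.05 s, during which the arm holds its last target. There are 200 camera calls.

### The job

Stack the two red culture dishes squarely on top of each other in the middle of the steel plinth of the white jar foot and let go of them. Then set the blue-topped cover over the pile, its two orange lugs down through the two notches (black marks) until it rests fully down, and twist it clockwise (seen from above) to the green vent marks, half-way to the red lock marks and short of the lock click; finish while holding it there by its grip against the return spring, without letting go. Leave the tube rack, specimen bowl and carton where they are, and do not turn a dish on edge.

Things in the scene. Friction and masses are not known exactly. Their poses are not given: they have to be found in the camera images.
- base: White round jar foot, fixed, 116 mm in diameter, rim 22 mm high; origin at the centre of its underside, z up. In it a ring-shaped well (floor at height 8 mm) surrounds a steel plinth, 64 mm in diameter, flat top at height 26 mm. An inward blue flange (height 17 to 22 mm, inner diameter 85 mm) overhangs the well, with two notches 20 mm wide, at its +x and -x, each with a black mark.
- notch (a point): Mouth of the +x notch at its black mark, 46 mm from the foot's axis, 22 mm high; the other notch is opposite. Lugs put down the notches can then turn only clockwise seen from above, under the flange. A sprung pin makes the lock click: the lugs meet it from about 0.95 rad of turn on and are locked at the red marks (1.30 rad, 74 deg).
- vent_mark (a point): Green vent mark on the rim, 54 mm from the foot's axis, 22 mm high, 0.65 rad (37 deg) clockwise of the black mark of the +x notch; a second one is opposite. The cover's orange lines must point here.
- vent_ring (a joint): Brass return ring in the foot, rad; two dogs show at the clockwise edges of the notches. 0 at rest, grows as the lugs push it clockwise, to 1.27 at most. The lugs meet it after about 0.12 rad of turn from mid-notch, so it reads about 0.53 with the cover at the vent marks. Its spring turns the cover back: 0.03 N m at 0, 0.06 N m at the vent marks.
- cover_grip (a point): Cover: clear bell 80 mm in diameter (73 inside), open below, blue top 57 mm above its rim; on it a white bar grip 58 mm long (x), 16 wide (y), 28 high. The point: on the bell's axis in the bar, 72 mm above the rim, 15 above the blue top, 13 below the bar's top; z up. Starts standing on its rim; fully down in the foot the point is 80 mm above the table. About 160 g.
- cover_lug (a point): Underside of the cover's +x orange lug, 44 mm from its axis, level with the rim. The two lugs (+x and -x, 10 mm wide, 6 high, out to 47.5 mm from the axis) lie in line with the bar grip, with orange lines above them; a half turn looks and works the same. The ceiling inside is 52 mm above the rim, 4 mm above a pile of two dishes.
- dish_1_center (a point): Closed round culture dish, clear with red filling, 60 mm in diameter, 15 mm high, about 40 g, lying flat; the point is its centre, half-way up, z up.
- dish_2_center (a point): Second dish, the same as the first; either may be the lower one. The point is its centre, half-way up.
- tube_rack_c (a point): Bystander: white rack of capped sample tubes, 90 x 170 mm, 88 mm high; the point is the centre of its underside.
- specimen_bowl_c (a point): Bystander: low white oblong specimen bowl, 92 x 192 mm, 30 mm high; the point is the centre of its underside.
- carton_c (a point): Bystander: white and blue carton, 75 x 130 mm, 50 mm high; the point is the centre of its underside.
Mind the look-alikes: they are no part of the job. What is shaped like the part that bears dish_2_center but yellow is not meant. What is shaped like the part that bears dish_1_center but turquoise is not meant.

How it is judged:
By the outcome, as a careful person would: the job done as asked, in the order asked, and still so for the second after the job is handed in, while the arm keeps its last pose, push and grip.
It also fails if it takes over 72 s, if anything falls off the work surface, if the arm or the gripper's body presses on something with over 40 N, if the wrist force passes 120 N, or if a joint passes its speed limit or range.

## Working session

There is one attempt and no reset: what is moved stays moved. The work goes in short steps, Python scripts to look and compute and a tool call to move; the robot and the scene stay as the last step left them, time stands still between calls to the robot, and variables do not carry over. Pictures are saved under pics/ and viewed, about 8 in all and at most 12, crops included, and the job is handed in when it is done.

Besides the shell and the picture viewer there is one more tool, called after ">>>" by a JSON object that holds its "fn" and its "kwargs", one argument or row to a line. play_rows: Moves the arm, as the interface text tells. Its arguments: {"type":"object","properties":{"increments":{"type":"array","items":{"type":"object","properties":{"delta_pos":{"type":"array","items":{"type":"number"}},"rotation":{"type":"array","items":{"type":"number"}},"gripper":{"type":"number"}}}},"squeeze":{"type":"number"}},"required":["increments"]}

```bash
mkdir -p pics; cat > h.py <<'E'
import numpy as np,cv2
from rig import observe, read_camera, job_done, silhouettes
from scipy.spatial.transform import Rotation as R
def ray(p,uv):
    K=p["K"];d=np.array([(uv[0]-K[0,2])/K[0,0],-(uv[1]-K[1,2])/K[1,1],-1.]);return np.array(p["position"]),np.array(p["rotation"])@d
def atz(p,uv,z):
    o,d=ray(p,uv);return o+d*(z-o[2])/d[2]
def proj(p,X):
    c=np.array(p["rotation"]).T@(np.array(X)-p["position"]);K=p["K"]
    return np.array([K[0,0]*c[0]/-c[2]+K[0,2],K[1,2]-K[1,1]*c[1]/-c[2]])
def tri(p1,u1,p2,u2):
    o1,d1=ray(p1,u1);o2,d2=ray(p2,u2);A=np.stack([d1,-d2],1);s=np.linalg.lstsq(A,o2-o1,rcond=None)[0]
    a,b=o1+s[0]*d1,o2+s[1]*d2;return (a+b)/2,np.linalg.norm(a-b)
E
python3 - <<'E'
from h import *
s=observe();print({k:np.round(v,3) for k,v in s.items()})
P={n:read_camera(n) for n in("scene","top")}
for n,p in P.items():
    print(n,p["K"].tolist(),np.round(p["position"],3),np.round(p["rotation"],3).tolist(),p.keys())
    cv2.imwrite(f"pics/{n}0.png",p["color"])
    for l in["base","notch","vent_mark","cover_grip","cover_lug","dish_1_center","tube_rack_c","specimen_bowl_c","carton_c"]:
        for r in silhouettes(l,p):
            m=r["pixels"];u=r["location"]
            print(n,l,round(r["conf"],2),np.round(u,1),m.sum(),np.round(atz(p,u,.01),3),p["color"][m].mean(0).round() if m.any() else 0)
E
```

```text
{'t': np.float64(0.0), 'qpos': array([1.119, 0.241, 0.004, 1.335, 0.   , 1.571]), 'joint_vel': array([ 0.001,  0.   , -0.001,  0.001,  0.001,  0.   ]), 'effort': array([-0.0000e+00, -3.7232e+01,  2.5241e+01,  1.7000e-02, -0.0000e+00,
       -0.0000e+00]), 'position': array([0.218, 0.449, 0.228]), 'eef_rot': array([ 0.353,  1.542, -0.356]), 'contact_force': array([ 0.113, -0.22 ,  0.295]), 'moment': array([ 0.064,  0.034, -0.019]), 'finger_gap': np.float64(0.086)}
scene [[389.0027601990081, 0.0, 313.4348268557175], [0.0, 389.0027601990081, 200.41999113372125], [0.0, 0.0, 1.0]] [1.473 0.195 1.053] [0.531, 0.676, 1.684] dict_keys(['color', 'K', 'position', 'rotation', 'shot'])Traceback (most recent call last):
  File "<stdin>", line 10, in <module>
  File "h.py", line 7, in atz
    o,d=ray(p,uv);return o+d*(z-o[2])/d[2]
                                      ~^^^
IndexError: invalid index to scalar variable.
```

```bash
sed -i '2a import rig\ndef read_camera(n):\n    p=rig.read_camera(n); p["rv"]=p["rotation"]; return p\ndef RM(p): return R.from_rotvec(p["rotation"]).as_matrix()' h.py
sed -i 's/np.array(p\["rotation"\])/RM(p)/g' h.py
python3 - <<'E'
from h import *
P={n:read_camera(n) for n in("scene","top")}
for n,p in P.items():
    print(n,np.round(p["position"],3),np.round(p["rotation"],3).tolist(), p["K"][0])
    cv2.imwrite(f"pics/{n}0.png",p["color"])
    for l in["base","cover_grip","dish_1_center","tube_rack_c","specimen_bowl_c","carton_c"]:
        for r in silhouettes(l,p):
            m=r["pixels"];u=r["location"]
            print(n,l,round(r["conf"],2),np.round(u,1),m.sum(),np.round(atz(p,u,.01),3),p["color"][m].mean(0).round() if m.any() else 0)
E
```

```text
scene [1.473 0.195 1.053] [0.531, 0.676, 1.684] [389.0027602    0.         313.43482686]
scene base 0.93 [325.6 207.4] 719 [0.541 0.028 0.01 ] [92. 94. 94.]
scene base 0.31 [214.3 166. ] 792 [ 0.41  -0.454  0.01 ] [85. 89. 88.]
scene cover_grip 0.9 [390.9 211.7] 589 [0.514 0.26  0.01 ] [79. 73. 72.]
scene dish_1_center 0.66 [268.9 182.9] 171 [ 0.46 -0.21  0.01] [37. 40. 84.]
scene dish_1_center 0.53 [283.6 164.9] 131 [ 0.348 -0.182  0.01 ] [83. 88. 44.]
scene tube_rack_c 0.95 [442.4 195.5] 1472 [0.395 0.441 0.01 ] [88. 90. 96.]
scene tube_rack_c 0.23 [390.7 213. ] 560 [0.521 0.26  0.01 ] [80. 74. 72.]
scene specimen_bowl_c 0.73 [214.2 164.9] 791 [ 0.404 -0.457  0.01 ] [85. 89. 88.]
scene specimen_bowl_c 0.72 [322.3 257.6] 1596 [0.758 0.059 0.01 ] [100. 107. 113.]
scene specimen_bowl_c 0.72 [321.9 209.9] 748 [0.556 0.017 0.01 ] [92. 94. 94.]
scene carton_c 0.75 [215.7 165.7] 750 [ 0.407 -0.45   0.01 ] [86. 90. 88.]
top [0.396 0.012 1.323] [0.109, -0.13, -1.54] [406.40959046   0.         321.68882747]
top base 0.82 [315.7 215.2] 1020 [0.557 0.016 0.01 ] [138. 134. 128.]
top cover_grip 0.97 [239.4 216. ] 544 [0.547 0.263 0.01 ] [113.  82.  63.]
top cover_grip 0.37 [458.2 261.4] 1172 [ 0.42  -0.447  0.01 ] [118. 117. 102.]
top cover_grip 0.36 [181.  253.9] 1731 [0.421 0.442 0.01 ] [129. 121. 126.]
top dish_1_center 0.82 [371.6 281.2] 259 [ 0.351 -0.168  0.01 ] [122. 129.   9.]
top dish_1_center 0.6 [384.5 247.2] 273 [ 0.459 -0.209  0.01 ] [ 35.  36. 124.]
top tube_rack_c 0.77 [180.6 254.3] 1722 [0.419 0.443 0.01 ] [129. 121. 126.]
top specimen_bowl_c 0.7 [306.8 152. ] 1477 [0.768 0.051 0.01 ] [135. 146. 144.]
top carton_c 0.63 [457.7 256. ] 1127 [ 0.438 -0.445  0.01 ] [118. 117. 102.]
```

View pics/top0.png

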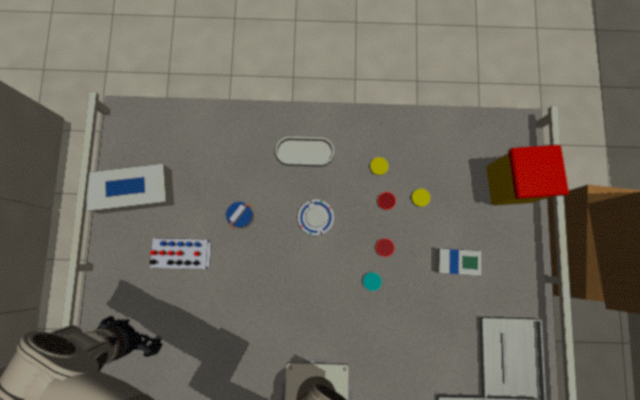

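View pics/scene0.png

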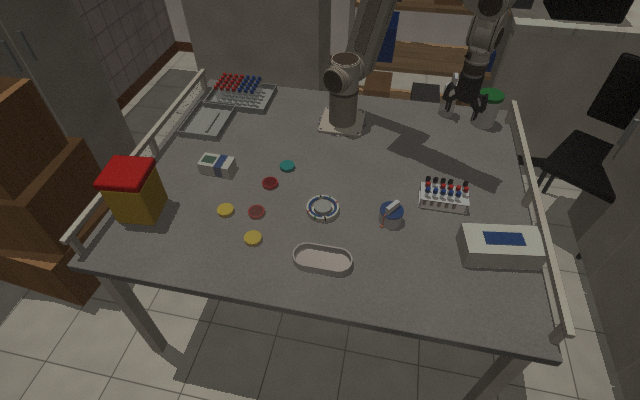

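```bash
python3 - <<'E'
from h import *
P={n:read_camera(n) for n in("top","scene")}
def cen(p,f,box):
    x0,y0,x1,y1=box;c=p["color"].astype(float)[y0:y1,x0:x1];m=f(c[...,0],c[...,1],c[...,2])
    k,l,st,ce=cv2.connectedComponentsWithStats(m.astype(np.uint8));
    return [(np.round(ce[i]+[x0,y0],2),int(st[i,4]),st[i,:4].tolist()) for i in range(1,k) if st[i,4]>8]
red=lambda b,g,r:(r>1.6*b)&(r>1.6*g)&(r>40)
blue=lambda b,g,r:(b>1.35*r)&(b>60)
print(cen(P["top"],red,(350,130,440,300)));print(cen(P["scene"],red,(225,150,300,260)))
print(cen(P["top"],blue,(215,190,265,240)));print(cen(P["scene"],blue,(370,190,415,240)))
a=[]
for n,bx in(("top",((290,190,340,240),(215,190,265,240))),("scene",((298,183,348,233),(366,187,416,237)))):
    a.append(np.hstack([cv2.resize(P[n]["color"][y0:y1,x0:x1],(400,300) if 0 else (300,300),interpolation=cv2.INTER_CUBIC) for x0,y0,x1,y1 in bx]))
im=np.vstack(a);cv2.imwrite("pics/c1.png",np.clip(im*1.4,0,255).astype(np.uint8))
for n in P: 
  for l in("base","cover_grip"):
    r=silhouettes(l,P[n])[0];m=r["pixels"];c,_=cv2.findContours(m.astype(np.uint8),0,1);c=max(c,key=len);print(n,l,cv2.fitEllipse(c),np.argwhere(m).mean(0)[::-1])
E
```

```text
[(array([386.27, 200.32]), 277, [27, 61, 19, 19]), (array([384.6 , 247.11]), 293, [25, 108, 20, 19])]
[(array([269.56, 182.51]), 162, [37, 27, 16, 13]), (array([255.87, 211.09]), 67, [23, 55, 17, 13])]
[(array([232.44, 209.31]), 159, [11, 11, 19, 22]), (array([243.89, 218.02]), 215, [18, 16, 19, 22])]
[(array([384.16, 206.59]), 73, [10, 11, 12, 14]), (array([396.09, 213.27]), 119, [15, 15, 19, 14])]
top base ((315.204345703125, 216.5762481689453), (35.157806396484375, 36.63174819946289), 31.15589714050293) [315.19604147 216.60508954]
top cover_grip ((239.13406372070312, 214.2816925048828), (24.88410186767578, 27.393476486206055), 99.5345230102539) [239.13333333 214.28421053]
scene base ((322.1121826171875, 208.46572875976562), (26.8389892578125, 31.132823944091797), 94.99837493896484) [322.10888252 208.46991404]
scene cover_grip ((390.60931396484375, 214.5785369873047), (24.080320358276367, 29.710603713989258), 18.471391677856445) [390.60202361 214.61888702]
```

View pics/c1.png

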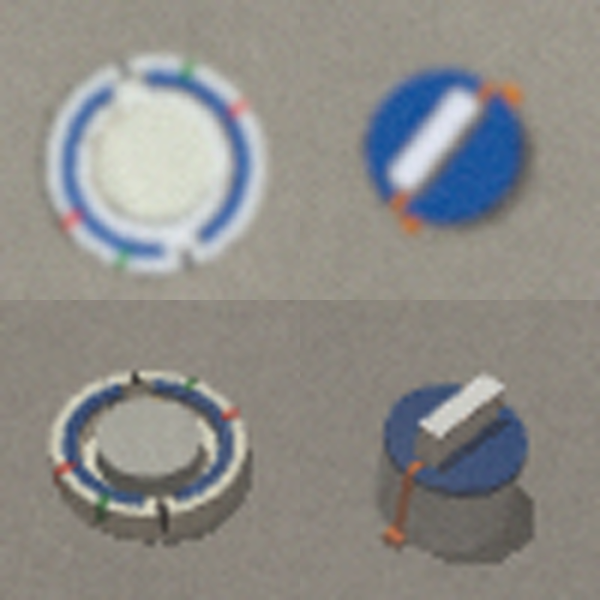

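```bash
cat >> h.py <<'E'
def cen(p,f,box,amin=2):
    x0,y0,x1,y1=[int(v) for v in box];c=p["color"].astype(float)[y0:y1,x0:x1];w=f(c[...,0],c[...,1],c[...,2])
    k,l,st,ce=cv2.connectedComponentsWithStats((w>0).astype(np.uint8))
    return [(np.array([ (X:=np.argwhere(l==i))[:,1]@w[l==i],X[:,0]@w[l==i]])/w[l==i].sum()+[x0,y0],int(st[i,4])) for i in range(1,k) if st[i,4]>=amin]
red=lambda b,g,r:np.clip(r-1.35*np.maximum(b,g),0,None)*((r>40))
green=lambda b,g,r:np.clip(g-1.2*np.maximum(b,r),0,None)
orange=lambda b,g,r:np.clip(r-1.4*b,0,None)
blue=lambda b,g,r:((b>1.35*r)&(b>50)).astype(float)
black=lambda b,g,r:np.clip(75-np.maximum(b,np.maximum(g,r)),0,None)
E
python3 - <<'E'
from h import *
P={n:read_camera(n) for n in("top","scene")};t,s=P["top"],P["scene"]
B={"top":(294,196,338,238),"scene":(303,190,342,226)}
C={"top":(222,196,256,234),"scene":(375,197,410,232)}
for n,p in P.items():
    for nm,f in(("red",red),("green",green),("black",black)):
        r=cen(p,f,B[n]);print(n,nm,[(u.round(1),a,atz(p,u,.022)[:2].round(4)) for u,a in r])
    print(n,"or",[(u.round(1),a,atz(p,u,.006)[:2].round(4)) for u,a in cen(p,orange,C[n])])
for n,p in P.items():
    r=silhouettes("base",p)[0]["pixels"];print(n,"base sil",atz(p,np.argwhere(r).mean(0)[::-1],.015).round(4))
    x=cen(p,blue,C[n],20);u=np.mean([q for q,_ in x],0);print(n,"blue z57",u,atz(p,u,.057).round(4))
d={"top":[(386.27,200.32),(384.6,247.11)],"scene":[(255.87,211.09),(269.56,182.51)]}
for i in(0,1):
    print("dish",i,tri(t,d["top"][i],s,d["scene"][i]),atz(t,d["top"][i],.0135).round(4),atz(s,d["scene"][i],.012).round(4))
b=[(315.2,216.6),(322.11,208.47)];print("base tri",tri(t,b[0],s,b[1]))
for nm in["top","scene"]:
    for X in [(0.218,.449,.228-.025)]: print(nm,proj(P[nm],X))
for X in[(250.5,205.5),(233.3,227.5)]:print("lug",atz(t,X,.005).round(4))
for X in[(310.8,201.3),(321.3,233.5)]:print("blk",atz(t,X,.022).round(4))
# bar top top-view
for X in[(215+160/6,190+92/6),(215+105/6,190+180/6)]:print("bar",atz(t,X,.085).round(4))
E
```

```text
top red [(array([301.3, 226.3]), 3, array([0.5185, 0.0609]))]
top green []
top black []
top or [(array([249.2, 205. ]), 16, array([0.585 , 0.2338])), (array([232.3, 226. ]), 16, array([0.5148, 0.2846]))]
scene red [(array([335.7, 201.6]), 4, array([0.5165, 0.0603])), (array([308.1, 210.6]), 5, array([ 0.5795, -0.0284]))]
scene green [(array([329.2, 196.6]), 3, array([0.4965, 0.0323])), (array([314.6, 216.5]), 5, array([0.6017, 0.    ]))]
scene black [(array([320. , 195.6]), 3, array([ 0.4982, -0.0015])), (array([327.8, 199.5]), 16, array([0.5119, 0.0302])), (array([314.7, 200.4]), 13, array([ 0.526 , -0.0156])), (array([321.8, 212.4]), 50, array([0.5778, 0.0212])), (array([329.7, 218. ]), 49, array([0.598, 0.053])), (array([314.3, 218.3]), 7, array([0.6102, 0.0008])), (array([322.5, 223. ]), 2, array([0.6253, 0.0329]))]
scene or [(array([382.5, 221.3]), 31, array([0.5617, 0.2353]))]
top base sil [0.5505 0.0164 0.015 ]
top blue z57 [238.15793805 213.63602833] [0.5494 0.2582 0.057 ]Traceback (most recent call last):
  File "<stdin>", line 10, in <module>
IndexError: list index out of range
```

```bash
cat >> h.py <<'E'
def yaw(rv): # tool y axis direction in world, deg, plus x-axis
    M=R.from_rotvec(rv).as_matrix();return np.degrees(np.arctan2(M[1,1],M[0,1])),M[:,0]
def go(xyz,yd):
    """increments from measured pose to TCP at xyz, pointing down, tool y at yaw yd (deg, mod 180)"""
    s=observe();M=R.from_rotvec(s["eef_rot"]).as_matrix();y,_=yaw(s["eef_rot"])
    dy=(yd-y+90)%180-90;a=np.radians(y+dy);Y=np.array([np.cos(a),np.sin(a),0]);X=np.array([0,0,-1.])
    T=np.stack([X,Y,np.cross(X,Y)],1)
    print("mm",(M.T@(np.array(xyz)-s["position"])*1000).round(1),"deg",np.degrees(R.from_matrix(M.T@T).as_rotvec()).round(1),"yaw",y.round(1),"q",s["qpos"].round(2),"gap",s["finger_gap"],"pos",s["position"].round(4),"F",s["contact_force"].round(1),"t",s["t"])
E
python3 - <<'E'
from h import *
P={n:read_camera(n) for n in("top","scene")};t,s=P["top"],P["scene"]
d={"top":[(386.27,200.32),(384.6,247.11)],"scene":[(255.87,211.09),(269.56,182.51)]}
for i in(0,1):
    print("dish",i,tri(t,d["top"][i],s,d["scene"][i]),atz(t,d["top"][i],.0135).round(4),atz(s,d["scene"][i],.0095).round(4))
b=[(315.2,216.6),(322.11,208.47)];print("base tri",tri(t,b[0],s,b[1]))
for X in[(250.5,205.5),(233.3,227.5)]:print("lug",atz(t,X,.005).round(4))
for X in[(310.8,201.3),(321.3,233.5)]:print("blk",atz(t,X,.022).round(4))
for X in[(215+160/6,190+92/6),(215+105/6,190+180/6)]:print("bar",atz(t,X,.085).round(4))
a=P["scene"];print("scene black", [atz(a,X,.022).round(4) for X in((320.2,195.7),(325.3,216.5))])
go((.46,-.209,.10),0)
E
```

```text
dish 0 (array([ 0.61200249, -0.21344588,  0.01333763]), np.float64(0.000741407038255537)) [ 0.6121 -0.2138  0.0135] [ 0.6088 -0.2146  0.0095]
dish 1 (array([ 0.45945642, -0.20824766,  0.01207693]), np.float64(0.0013825323694646216)) [ 0.4595 -0.2087  0.0135] [ 0.4569 -0.2085  0.0095]
base tri (array([0.55195964, 0.01708167, 0.01367873]), np.float64(3.5164571553756584e-05))
lug [0.5836 0.2296 0.005 ]
lug [0.51   0.2814 0.005 ]
blk [0.6004 0.0327 0.022 ]
blk [ 0.4971 -0.004   0.022 ]
bar [0.5719 0.2435 0.085 ]
bar [0.526  0.2688 0.085 ]
scene black [array([ 0.4987, -0.0008,  0.022 ]), array([0.5942, 0.0368, 0.022 ])]
mm [ 128.9 -487.2  505.1] deg [64.1  0.   0. ] yaw 64.1 q [ 1.12  0.24  0.01  1.34 -0.    1.57] gap 0.08547979377117543 pos [0.2183 0.4498 0.2289] F [-0.2  0.4 -0.7] t 1.45
```

>>> {"fn": "play_rows", "kwargs": {
  "increments": [
    {"delta_pos":[30,-487,505],"rotation":[64.1,0,0],"gripper":85},
    {"delta_pos":[30,-487,505],"rotation":[64.1,0,0],"gripper":85},
    {"delta_pos":[30,-487,505],"rotation":[64.1,0,0],"gripper":85},
    {"delta_pos":[30,-487,505],"rotation":[64.1,0,0],"gripper":85},
    {"delta_pos":[30,-487,505],"rotation":[64.1,0,0],"gripper":85},
    {"delta_pos":[30,-487,505],"rotation":[64.1,0,0],"gripper":85},
    {"delta_pos":[30,-487,505],"rotation":[64.1,0,0],"gripper":85},
    {"delta_pos":[30,-487,505],"rotation":[64.1,0,0],"gripper":85},
    {"delta_pos":[30,-487,505],"rotation":[64.1,0,0],"gripper":85},
    {"delta_pos":[30,-487,505],"rotation":[64.1,0,0],"gripper":85}
  ]
}}

```text
t: 2.28
position: [0.362, 0.0571, 0.2115]
eef_rot: [1.213, 1.207, -1.211]
contact_force: [0.8, -0.1, -0.7]
finger_gap: 0.0853
```

```bash
python3 -c "
from h import *
go((.46,-.2085,.07),0)"
```

```text
mm [141.5  98.7 265.3] deg [-0.2 -0.  -0.1] yaw -0.2 q [ 0.16 -0.02 -0.34  1.25  0.    1.73] gap 0.08529119187752926 pos [0.362  0.0571 0.2115] F [ 0.8 -0.1 -0.7] t 2.2833
```

>>> {"fn": "play_rows", "kwargs": {
  "increments": [
    {"delta_pos":[40,99,265],"rotation":[0,0,0],"gripper":85},
    {"delta_pos":[60,99,265],"gripper":85,"rotation":[0,0,0]},
    {"delta_pos":[90,99,265],"gripper":85,"rotation":[0,0,0]},
    {"delta_pos":[110,99,265],"gripper":85,"rotation":[0,0,0]},
    {"delta_pos":[130,99,265],"gripper":85,"rotation":[0,0,0]},
    {"delta_pos":[140,99,265],"gripper":85,"rotation":[0,0,0]},
    {"delta_pos":[140,99,265],"gripper":85,"rotation":[0,0,0]},
    {"delta_pos":[140,99,265],"gripper":85,"rotation":[0,0,0]},
    {"delta_pos":[140,99,265],"gripper":85,"rotation":[0,0,0]},
    {"delta_pos":[140,99,265],"gripper":85,"rotation":[0,0,0]}
  ]
}}

```text
t: 3.12
position: [0.4598, -0.2065, 0.0696]
eef_rot: [1.211, 1.212, -1.212]
contact_force: [-0.0, 0.1, 0.0]
finger_gap: 0.0853
```

```bash
python3 - <<'E'
from h import *
go((.46,-.2085,.028),0)
p=read_camera("scene");q=read_camera("top")
c=lambda p,x,y:cv2.resize(p["color"][y-32:y+32,x-40:x+40],(400,320),interpolation=cv2.INTER_CUBIC)
cv2.imwrite("pics/c2.png",np.hstack([c(p,270,175),c(q,384,247)]))
E
```

```text
mm [41.6  0.3  2. ] deg [-0.1 -0.1  0.2] yaw -0.1 q [-0.42  0.38 -0.24  0.95  0.    1.15] gap 0.08527669458528908 pos [ 0.4598 -0.2065  0.0696] F [-0.   0.1  0. ] t 3.1167
```

View pics/c2.png

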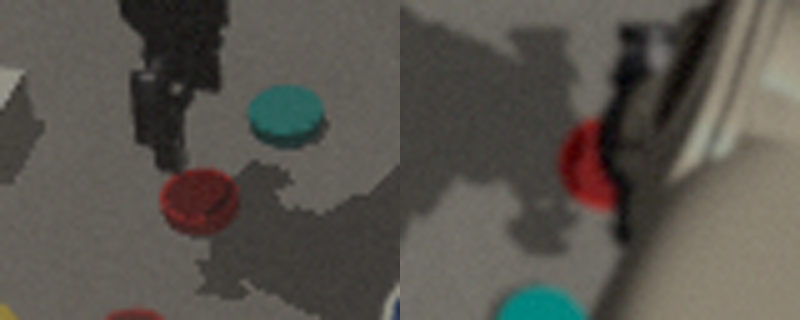

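>>> {"fn": "play_rows", "kwargs": {
  "increments": [
    {"delta_pos":[20,0,2],"rotation":[0,0,0],"gripper":85},
    {"delta_pos":[35,0,2],"rotation":[0,0,0],"gripper":85},
    {"delta_pos":[43,0,2],"rotation":[0,0,0],"gripper":85},
    {"delta_pos":[43.5,0,2],"rotation":[0,0,0],"gripper":85},
    {"delta_pos":[43.5,0,2],"rotation":[0,0,0],"gripper":70},
    {"delta_pos":[43.5,0,2],"rotation":[0,0,0],"gripper":50},
    {"delta_pos":[43.5,0,2],"rotation":[0,0,0],"gripper":50},
    {"delta_pos":[43.5,0,2],"rotation":[0,0,0],"gripper":50},
    {"delta_pos":[43.5,0,2],"rotation":[0,0,0],"gripper":50},
    {"delta_pos":[43.5,0,2],"rotation":[0,0,0],"gripper":50}
  ],
  "squeeze": 30
}}

```text
t: 4.05
position: [0.461, -0.2081, 0.028]
eef_rot: [1.209, 1.209, -1.209]
contact_force: [0.2, -1.0, 0.2]
finger_gap: 0.05
```

```bash
python3 - <<'E'
from h import *
go((.549,.016,.15),0)
p=read_camera("scene");q=read_camera("top")
print(cen(p,red,(225,150,300,260),20),cen(q,red,(350,130,440,300),20))
E
```

```text
mm [-122.    88.1 -224. ] deg [ 0.  0. -0.] yaw 0.0 q [-0.42  0.43 -0.29  0.85  0.    1.15] gap 0.049997759030202586 pos [ 0.461  -0.2081  0.028 ] F [ 0.2 -1.   0.2] t 4.05
[(array([269.73278938, 183.49707309]), 139), (array([255.75867984, 210.8104927 ]), 201)] [(array([386.25328983, 200.38055316]), 298), (array([379.11265256, 247.93748396]), 109)]
```

```bash
python3 - <<'E'
from h import *
p=read_camera("scene")
c=lambda p,x,y:cv2.resize(p["color"][y-32:y+32,x-40:x+40],(800,600),interpolation=cv2.INTER_CUBIC)
cv2.imwrite("pics/c3.png",c(p,270,175))
print([proj(p,(.461,-.2081,z)) for z in(0,.015)])
E
```

```text
[array([269.59200565, 185.01095097]), array([269.23158153, 182.22134758])]
```

View pics/c3.png

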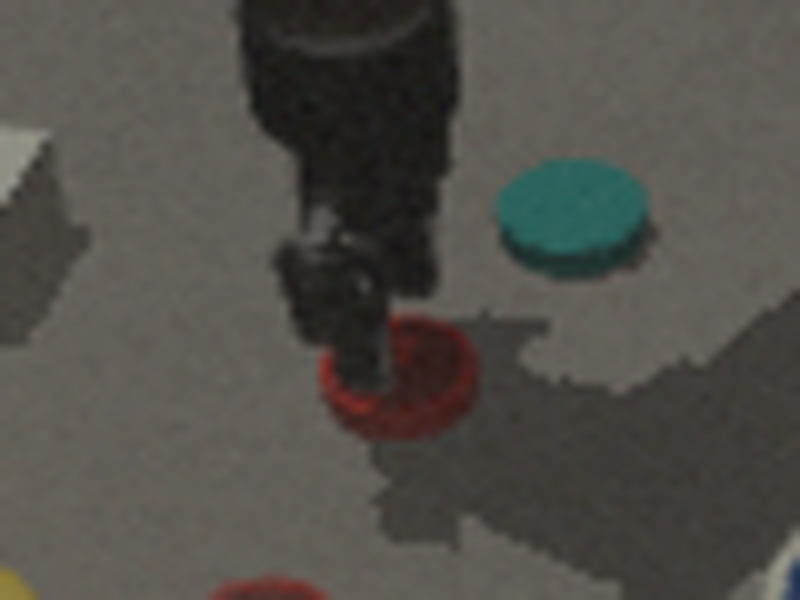

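```bash
python3 - <<'E'
from h import *
p=read_camera("scene")
for x in(.486,.5):
  for z in(.003,.01,.02,.03,.05): print(x,z,((proj(p,(x,-.208,z))-[230,143])*[10,9.375]).round())
q=read_camera("top")
cv2.imwrite("pics/c4.png",cv2.resize(q["color"][220:284,350:430],(800,600),interpolation=cv2.INTER_CUBIC))
E
```

```text
0.486 0.003 [377. 431.]
0.486 0.01 [375. 419.]
0.486 0.02 [372. 401.]
0.486 0.03 [370. 383.]
0.486 0.05 [365. 347.]
0.5 0.003 [366. 455.]
0.5 0.01 [364. 443.]
0.5 0.02 [362. 425.]
0.5 0.03 [359. 407.]
0.5 0.05 [354. 371.]
```

View pics/c4.png

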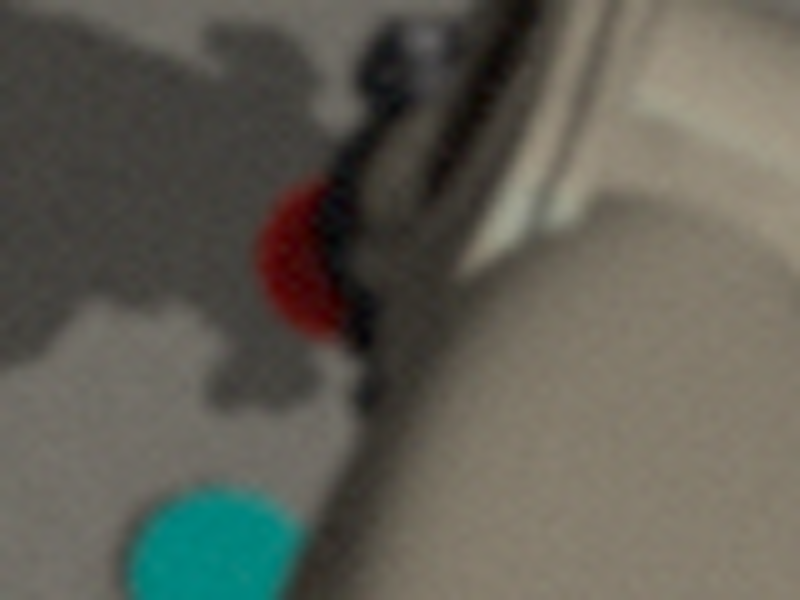

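>>> {"fn": "play_rows", "kwargs": {
  "increments": [
    {"delta_pos":[0,0,0],"rotation":[0,0,0],"gripper":85},
    {"delta_pos":[0,0,0],"rotation":[0,0,0],"gripper":85},
    {"delta_pos":[0,0,0],"rotation":[0,0,0],"gripper":85},
    {"delta_pos":[0,0,0],"rotation":[0,0,0],"gripper":85},
    {"delta_pos":[6,0,0],"rotation":[0,0,0],"gripper":85},
    {"delta_pos":[8,0,0],"rotation":[0,0,0],"gripper":85},
    {"delta_pos":[10,0,0],"rotation":[0,0,0],"gripper":85},
    {"delta_pos":[11,0,0],"rotation":[0,0,0],"gripper":85},
    {"delta_pos":[11,0,0],"rotation":[0,0,0],"gripper":85}
  ]
}}

```text
t: 5.05
position: [0.4604, -0.2078, 0.0161]
eef_rot: [1.209, 1.21, -1.209]
contact_force: [-0.0, -0.7, -0.5]
finger_gap: 0.0851
```

```bash
python3 - <<'E'
from h import *
go((.549,.016,.15),0)
p=read_camera("scene")
cv2.imwrite("pics/c5.png",cv2.resize(p["color"][143:207,230:310],(800,600),interpolation=cv2.INTER_CUBIC))
for x in(.5,.51):
  for z in(.0,.01,.02,.03): print(x,z,((proj(p,(x,-.208,z))-[230,143])*[10,9.375]).round())
E
```

```text
mm [-133.8   88.5 -223.8] deg [ 0.  -0.   0.1] yaw 0.0 q [-0.42  0.45 -0.3   0.82  0.    1.15] gap 0.08505910344950567 pos [ 0.4604 -0.2078  0.0161] F [-0.  -0.7 -0.5] t 5.05
0.5 0.0 [367. 460.]
0.5 0.01 [364. 443.]
0.5 0.02 [362. 425.]
0.5 0.03 [359. 407.]
0.51 0.0 [359. 477.]
0.51 0.01 [356. 460.]
0.51 0.02 [354. 442.]
0.51 0.03 [351. 425.]
```

View pics/c5.png

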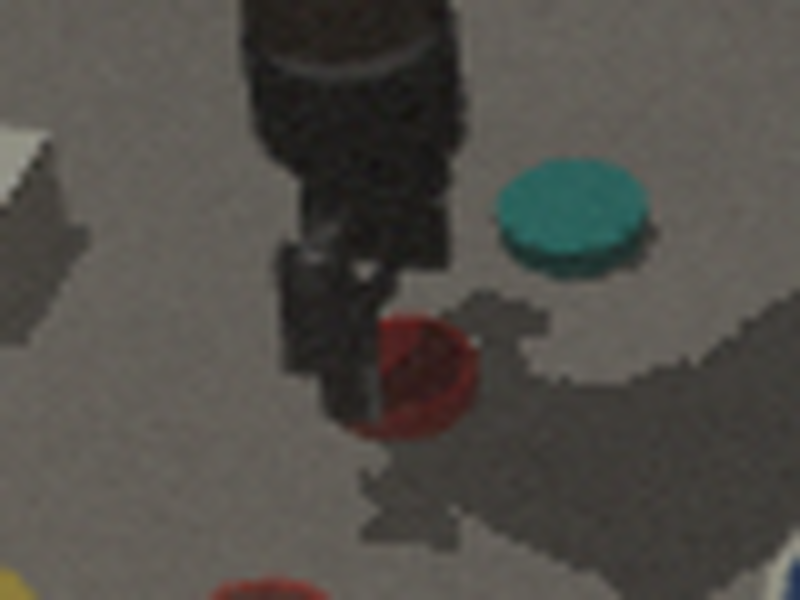

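>>> {"fn": "play_rows", "kwargs": {
  "increments": [
    {"delta_pos":[3,0,0],"rotation":[0,0,0],"gripper":85},
    {"delta_pos":[6,0,0],"rotation":[0,0,0],"gripper":85},
    {"delta_pos":[8,0,0],"rotation":[0,0,0],"gripper":85},
    {"delta_pos":[8,0,0],"rotation":[0,0,0],"gripper":75},
    {"delta_pos":[8,0,0],"rotation":[0,0,0],"gripper":65},
    {"delta_pos":[8,0,0],"rotation":[0,0,0],"gripper":54},
    {"delta_pos":[8,0,0],"rotation":[0,0,0],"gripper":54},
    {"delta_pos":[8,0,0],"rotation":[0,0,0],"gripper":54},
    {"delta_pos":[8,0,0],"rotation":[0,0,0],"gripper":54}
  ]
}}

```text
t: 5.85
position: [0.4607, -0.208, 0.0089]
eef_rot: [1.209, 1.209, -1.209]
contact_force: [-1.8, 1.1, 2.9]
finger_gap: 0.054
```

>>> {"fn": "play_rows", "kwargs": {
  "increments": [
    {"delta_pos":[-4,0,0],"rotation":[0,0,0],"gripper":85},
    {"delta_pos":[-4,0,0],"rotation":[0,0,0],"gripper":85},
    {"delta_pos":[-4,0,0],"rotation":[0,0,0],"gripper":85},
    {"delta_pos":[-4,0,0],"rotation":[0,0,0],"gripper":85}
  ]
}}

```text
t: 6.18
position: [0.461, -0.208, 0.0127]
eef_rot: [1.209, 1.209, -1.209]
contact_force: [-0.8, -0.1, 0.2]
finger_gap: 0.0848
```

```bash
python3 - <<'E'
from h import *
go((.549,.016,.15),0)
p=read_camera("scene");q=read_camera("top")
print(cen(p,red,(225,150,300,260),20),cen(q,red,(350,130,440,300),20))
cv2.imwrite("pics/c6.png",cv2.resize(p["color"][143:207,230:310],(800,600),interpolation=cv2.INTER_CUBIC))
E
```

```text
mm [-137.3   88.1 -223.9] deg [ 0.  0. -0.] yaw 0.0 q [-0.42  0.45 -0.31  0.81  0.    1.15] gap 0.08482815068284524 pos [ 0.461  -0.208   0.0127] F [-0.8 -0.1  0.2] t 6.1833
[(array([271.8163784 , 182.22682524]), 121), (array([255.66215573, 210.83611921]), 197)] [(array([386.25572591, 200.40007191]), 298), (array([378.99039882, 248.35132939]), 99)]
```

View pics/c6.png

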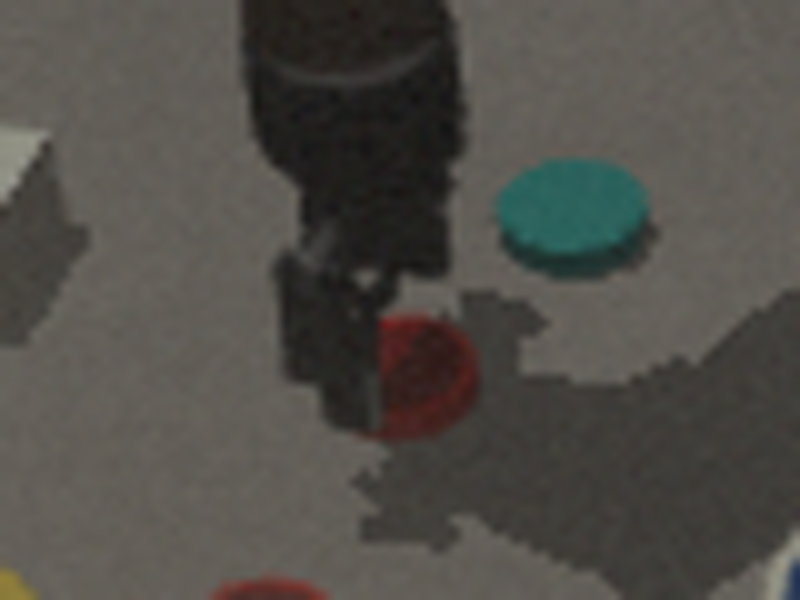

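>>> {"fn": "play_rows", "kwargs": {
  "increments": [
    {"delta_pos":[4,0,0],"rotation":[0,0,0],"gripper":85},
    {"delta_pos":[8,0,0],"rotation":[0,0,0],"gripper":85},
    {"delta_pos":[11,0,0],"rotation":[0,0,0],"gripper":85},
    {"delta_pos":[13,0,0],"rotation":[0,0,0],"gripper":85},
    {"delta_pos":[14,0,0],"rotation":[0,0,0],"gripper":85},
    {"delta_pos":[14,0,0],"rotation":[0,0,0],"gripper":85}
  ]
}}

```text
t: 6.78
position: [0.4604, -0.2078, -0.0019]
eef_rot: [1.209, 1.21, -1.209]
contact_force: [0.1, 0.7, -0.2]
finger_gap: 0.085
```

>>> {"fn": "play_rows", "kwargs": {
  "increments": [
    {"delta_pos":[0,0,0],"rotation":[0,0,0],"gripper":75},
    {"delta_pos":[0,0,0],"rotation":[0,0,0],"gripper":65},
    {"delta_pos":[0,0,0],"rotation":[0,0,0],"gripper":55},
    {"delta_pos":[0,0,0],"rotation":[0,0,0],"gripper":50},
    {"delta_pos":[0,0,0],"rotation":[0,0,0],"gripper":50},
    {"delta_pos":[0,0,0],"rotation":[0,0,0],"gripper":50}
  ]
}}

```text
t: 7.28
position: [0.4611, -0.2081, -0.0009]
eef_rot: [1.209, 1.208, -1.209]
contact_force: [-0.6, 0.1, 4.9]
finger_gap: 0.0585
```

>>> {"fn": "play_rows", "kwargs": {
  "increments": [
    {"delta_pos":[-5,0,0],"rotation":[0,0,0],"gripper":50},
    {"delta_pos":[-20,0,0],"rotation":[0,0,0],"gripper":50},
    {"delta_pos":[-45,0,0],"rotation":[0,0,0],"gripper":50},
    {"delta_pos":[-75,0,0],"rotation":[0,0,0],"gripper":50},
    {"delta_pos":[-100,0,0],"rotation":[0,0,0],"gripper":50},
    {"delta_pos":[-100,0,0],"rotation":[0,0,0],"gripper":50},
    {"delta_pos":[-100,0,0],"rotation":[0,0,0],"gripper":50}
  ]
}}

```text
t: 7.87
position: [0.4621, -0.2085, 0.1003]
eef_rot: [1.21, 1.205, -1.207]
contact_force: [-0.3, -0.6, -1.5]
finger_gap: 0.0584
```

```bash
python3 - <<'E'
from h import *
go((.549,.016,.15),0)
p=read_camera("scene");q=read_camera("top")
cv2.imwrite("pics/c7.png",np.hstack([cv2.resize(p["color"][120:200,225:325],(400,320),interpolation=cv2.INTER_CUBIC),cv2.resize(q["color"][205:285,340:440],(400,320),interpolation=cv2.INTER_CUBIC)]))
for pp in(p,q):print([((u).round(1),a) for u,a in cen(pp,red,(225,130,300,260) if pp is p else (350,130,440,300),20)],[(proj(pp,(.461,-.2081,z))).round(1) for z in(.09,.11)])
E
```

```text
mm [ -49.8   87.1 -224.4] deg [ 0.   0.1 -0.2] yaw 0.0 q [-0.42  0.35 -0.2   1.02  0.    1.15] gap 0.058357276251619246 pos [ 0.4621 -0.2085  0.1003] F [-0.3 -0.6 -1.5] t 7.8667
[(array([270.1, 163.7]), 96), (array([255.8, 210.8]), 198)] [array([267.3, 167.6]), array([266.8, 163.6])]
[(array([386.2, 200.4]), 297), (array([383.6, 245.7]), 93)] [array([388.7, 245.5]), array([389.8, 245.2])]
```

View pics/c7.png

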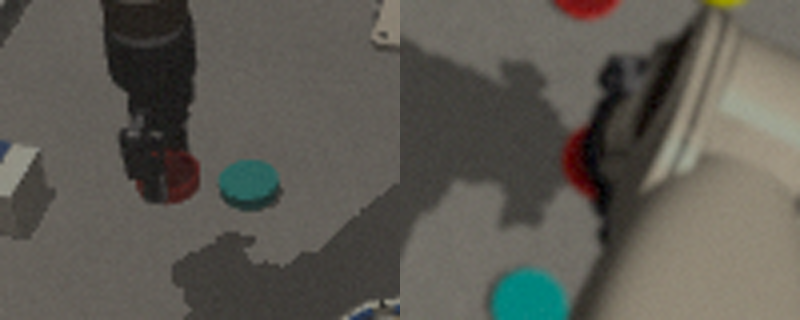

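>>> {"fn": "play_rows", "kwargs": {
  "increments": [
    {"delta_pos":[0,20,-40],"rotation":[0,0,0],"gripper":50},
    {"delta_pos":[0,40,-80],"rotation":[0,0,0],"gripper":50},
    {"delta_pos":[0,60,-120],"rotation":[0,0,0],"gripper":50},
    {"delta_pos":[0,75,-160],"rotation":[0,0,0],"gripper":50},
    {"delta_pos":[0,87,-195],"rotation":[0,0,0],"gripper":50},
    {"delta_pos":[0,87,-224],"rotation":[0,0,0],"gripper":50},
    {"delta_pos":[0,87,-224],"rotation":[0,0,0],"gripper":50},
    {"delta_pos":[20,87,-224],"rotation":[0,0,0],"gripper":50},
    {"delta_pos":[40,87,-224],"rotation":[0,0,0],"gripper":50},
    {"delta_pos":[40,87,-224],"rotation":[0,0,0],"gripper":50}
  ]
}}

```text
t: 8.8
position: [0.5431, 0.0161, 0.0533]
eef_rot: [1.203, 1.217, -1.217]
contact_force: [-0.8, -0.8, -0.7]
finger_gap: 0.0586
```

```bash
python3 - <<'E'
from h import *
go((.549,.016,.026),0)
p=read_camera("scene");q=read_camera("top")
cv2.imwrite("pics/c8.png",np.hstack([cv2.resize(p["color"][175:239,282:362],(400,320),interpolation=cv2.INTER_CUBIC),cv2.resize(q["color"][185:249,276:356],(400,320),interpolation=cv2.INTER_CUBIC)]))
for pp in(p,q):
  m=[(u.round(1),a) for u,a in cen(pp,red,(308,180,338,225) if pp is p else (300,195,332,232),8)];print(m,[(proj(pp,(.549,.016,z))).round(1) for z in(.06,.07)])
  print([(r["location"],np.ptp(np.argwhere(r["pixels"]),0),r["conf"]) for r in silhouettes("dish_1_center",pp)])
E
```

```text
mm [27.2  6.2  0.1] deg [0.1 0.  0.6] yaw 0.1 q [ 0.03  0.47 -0.15  0.97 -0.    1.6 ] gap 0.058551590406248674 pos [0.5431 0.0161 0.0533] F [-0.8 -0.8 -0.7] t 8.8
[(array([327.2, 198.4]), 77), (array([314.6, 197.2]), 18)] [array([322.1, 199. ]), array([322.1, 197. ])]
[([283.4, 161.4], array([13, 15]), 0.51)]
[] [array([315.5, 215.8]), array([315.5, 215.4])]
[([373.1, 282.1], array([18, 17]), 0.6)]
```

View pics/c8.png

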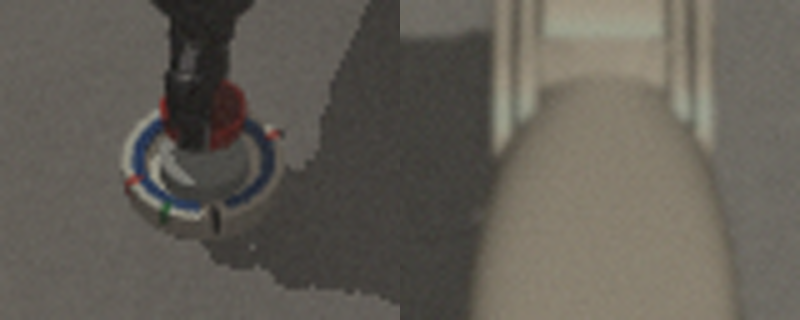

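>>> {"fn": "play_rows", "kwargs": {
  "increments": [
    {"delta_pos":[5,6,0],"rotation":[0,0,0],"gripper":50},
    {"delta_pos":[12,6,0],"rotation":[0,0,0],"gripper":50},
    {"delta_pos":[18,6,0],"rotation":[0,0,0],"gripper":50},
    {"delta_pos":[22,6,0],"rotation":[0,0,0],"gripper":50},
    {"delta_pos":[22,6,0],"rotation":[0,0,0],"gripper":50},
    {"delta_pos":[22,6,0],"rotation":[0,0,0],"gripper":50}
  ]
}}

```text
t: 9.5
position: [0.5531, 0.016, 0.0361]
eef_rot: [1.208, 1.21, -1.21]
contact_force: [0.7, -0.8, -1.2]
finger_gap: 0.0584
```

```bash
python3 - <<'E'
from h import *
go((.549,.016,.026),0)
p=read_camera("scene")
c=p["color"].astype(float);m=(c[...,2]>1.4*c[...,1])&(c[...,2]>1.4*c[...,0])&(c[...,2]>30)
for r in range(190,214): print(r,"".join("#" if v else "." for v in m[r,305:340]))
for z in(.026,.041):
  P=[proj(p,(.549+.03*np.cos(a),.016+.03*np.sin(a),z)) for a in np.linspace(0,6.28,73)];print(z,np.min(P,0),np.max(P,0))
E
```

```text
mm [10.1 -4.1  0. ] deg [0.  0.  0.1] yaw 0.0 q [ 0.03  0.5  -0.15  0.92  0.    1.6 ] gap 0.05837928042903753 pos [0.5531 0.016  0.0361] F [ 0.7 -0.8 -1.2] t 9.5
190 ...................................
191 ...................................
192 ...................................
193 ...................................
194 ...................................
195 ...................................
196 .....................#.............
197 ....................###............
198 ....................####...........
199 ...................######..........
200 .........#.........######..........
201 .........#.........#######.....##..
202 ........##.........#######....##...
203 .........#.........#######.........
204 .........#.........######..........
205 .........#.........######..........
206 ..........##.......######..........
207 ..........##......######...........
208 ...........#......#####............
209 ..................####.............
210 ...##..............................
211 ..###..............................
212 ...................................
213 ...................................
0.026 [313.62942126 199.43192132] [330.38614327 211.78562882]
0.041 [313.58802609 196.57322589] [330.47725574 208.93983304]
```

>>> {"fn": "play_rows", "kwargs": {
  "increments": [
    {"delta_pos":[0,-4,0],"rotation":[0,0,0],"gripper":50},
    {"delta_pos":[3,-4,0],"rotation":[0,0,0],"gripper":50},
    {"delta_pos":[6,-4,0],"rotation":[0,0,0],"gripper":50},
    {"delta_pos":[8,-4,0],"rotation":[0,0,0],"gripper":50},
    {"delta_pos":[8,-4,0],"rotation":[0,0,0],"gripper":50},
    {"delta_pos":[8,-4,0],"rotation":[0,0,0],"gripper":50}
  ]
}}

```text
t: 10.05
position: [0.5496, 0.0161, 0.0284]
eef_rot: [1.209, 1.21, -1.209]
contact_force: [0.1, 0.2, -0.8]
finger_gap: 0.0584
```

>>> {"fn": "play_rows", "kwargs": {
  "increments": [
    {"delta_pos":[1,0,0],"rotation":[0,0,0],"gripper":50},
    {"delta_pos":[2,0,0],"rotation":[0,0,0],"gripper":50},
    {"delta_pos":[2,0,0],"rotation":[0,0,0],"gripper":50}
  ]
}}

```text
t: 10.3
position: [0.5497, 0.0161, 0.0265]
eef_rot: [1.209, 1.209, -1.209]
contact_force: [0.0, -0.2, -0.6]
finger_gap: 0.0583
```

>>> {"fn": "play_rows", "kwargs": {
  "increments": [
    {"delta_pos":[1,0,0],"rotation":[0,0,0],"gripper":50},
    {"delta_pos":[1,0,0],"rotation":[0,0,0],"gripper":50}
  ]
}}

```text
t: 10.47
position: [0.5497, 0.0161, 0.0255]
eef_rot: [1.209, 1.209, -1.209]
contact_force: [-0.3, -0.0, -0.4]
finger_gap: 0.0584
```

>>> {"fn": "play_rows", "kwargs": {
  "increments": [
    {"delta_pos":[1,0,0],"rotation":[0,0,0],"gripper":50},
    {"delta_pos":[1,0,0],"rotation":[0,0,0],"gripper":50}
  ]
}}

```text
t: 10.63
position: [0.5498, 0.0161, 0.0252]
eef_rot: [1.209, 1.209, -1.209]
contact_force: [-1.4, 0.8, 3.0]
finger_gap: 0.0587
```

>>> {"fn": "play_rows", "kwargs": {
  "increments": [
    {"delta_pos":[1,0,0],"rotation":[0,0,0],"gripper":50},
    {"delta_pos":[1,0,0],"rotation":[0,0,0],"gripper":50}
  ]
}}

```text
t: 10.8
position: [0.5498, 0.0161, 0.0251]
eef_rot: [1.209, 1.209, -1.208]
contact_force: [-3.8, -0.1, 9.8]
finger_gap: 0.0586
```

```bash
python3 - <<'E'
from h import *
go((.549,.016,.026),0)
E
```

```text
mm [-0.9 -0.8  0.1] deg [ 0. -0. -0.] yaw 0.0 q [ 0.03  0.51 -0.17  0.89  0.    1.6 ] gap 0.05864818463573082 pos [0.5498 0.0161 0.0251] F [-3.8 -0.1  9.8] t 10.8
```

>>> {"fn": "play_rows", "kwargs": {
  "increments": [
    {"delta_pos":[-2,0,0],"rotation":[0,0,0],"gripper":60},
    {"delta_pos":[-2,0,0],"rotation":[0,0,0],"gripper":70},
    {"delta_pos":[-2,0,0],"rotation":[0,0,0],"gripper":85},
    {"delta_pos":[-2,0,0],"rotation":[0,0,0],"gripper":85},
    {"delta_pos":[-2,0,0],"rotation":[0,0,0],"gripper":85},
    {"delta_pos":[-25,0,0],"rotation":[0,0,0],"gripper":85},
    {"delta_pos":[-60,0,0],"rotation":[0,0,0],"gripper":85},
    {"delta_pos":[-80,0,0],"rotation":[0,0,0],"gripper":85}
  ]
}}

```text
t: 11.47
position: [0.5504, 0.0161, 0.1057]
eef_rot: [1.21, 1.208, -1.208]
contact_force: [1.5, -0.5, 0.7]
finger_gap: 0.085
```

>>> {"fn": "play_rows", "kwargs": {
  "increments": [
    {"delta_pos":[0,10,40],"rotation":[0,0,0],"gripper":85},
    {"delta_pos":[0,20,80],"rotation":[0,0,0],"gripper":85},
    {"delta_pos":[0,30,120],"rotation":[0,0,0],"gripper":85},
    {"delta_pos":[0,40,160],"rotation":[0,0,0],"gripper":85},
    {"delta_pos":[0,50,195],"rotation":[0,0,0],"gripper":85},
    {"delta_pos":[0,61,230],"rotation":[0,0,0],"gripper":85},
    {"delta_pos":[0,61,230],"rotation":[0,0,0],"gripper":85},
    {"delta_pos":[0,61,230],"rotation":[0,0,0],"gripper":85},
    {"delta_pos":[0,61,230],"rotation":[0,0,0],"gripper":85}
  ]
}}

```text
t: 12.22
position: [0.6102, -0.2138, 0.1028]
eef_rot: [1.209, 1.211, -1.21]
contact_force: [-0.7, 0.4, 0.4]
finger_gap: 0.0847
```

```bash
python3 - <<'E'
from h import *
go((.6115,-.2138,-.002),0)
t=read_camera("top");s=read_camera("scene")
print("arm-base",[(u.round(1),a,atz(t,u,.0395).round(4)) for u,a in cen(t,red,(300,195,332,232),20)],[(u.round(1),a,atz(s,u,.0355).round(4)) for u,a in cen(s,red,(310,190,335,216),20)])
print("B",[(u.round(1),a,atz(s,u,.011).round(4)) for u,a in cen(s,red,(225,195,280,225),20)])
E
```

```text
mm [1.048e+02 1.500e+00 1.000e-01] deg [-0.  -0.1  0.1] yaw -0.0 q [-0.34  0.6   0.23  1.2   0.    1.23] gap 0.08470149092124538 pos [ 0.6102 -0.2138  0.1028] F [-0.7  0.4  0.4] t 12.2167
arm-base [(array([315.1, 215.7]), 294, array([0.5519, 0.0175, 0.0395]))] [(array([322.7, 204.6]), 210, array([0.5525, 0.0191, 0.0355]))]
B [(array([255.2, 210.7]), 196, array([ 0.6088, -0.217 ,  0.011 ]))]
```

```bash
cat >> h.py <<'E'
from scipy.optimize import fsolve
def hullfit(p,uv,r,z0,z1,g):
    a=np.linspace(0,2*np.pi,60,endpoint=False)
    def f(c):
        P=np.array([proj(p,(c[0]+r*np.cos(t),c[1]+r*np.sin(t),z)) for z in(z0,z1) for t in a],np.float32)*64
        m=cv2.moments(cv2.convexHull(P));return np.array([m["m10"],m["m01"]])/m["m00"]/64-uv
    return fsolve(f,g)
redm=lambda b,g,r:((r>1.35*g)&(r>1.35*b)&(r>22)).astype(float)
E
python3 - <<'E'
from h import *
from scipy import ndimage
t=read_camera("top");s=read_camera("scene")
for nm,p,bx in(("top",t,(300,195,332,232)),("scene",s,(310,190,335,216))):
    for u,a in cen(p,redm,bx,30): print(nm,"dish",u.round(2),a,hullfit(p,u,.03,.026,.041,(.55,.016)).round(4))
    m=ndimage.binary_fill_holes(silhouettes("base",p)[0]["pixels"]);u=np.argwhere(m).mean(0)[::-1];print(nm,"base",u.round(2),m.sum(),hullfit(p,u,.058,0,.022 ,(.55,.016)).round(4))
    # neutral bright: ring vs table
    x0,y0,x1,y1=(292,192,340,242) if nm=="top" else (298,184,348,232)
    c=p["color"][y0:y1,x0:x1]; print(nm, "gray bg",np.median(c.reshape(-1,3),0))
    for u,a in cen(p,redm,(225,195,280,225) if p is s else (370,185,405,215),30): print(nm,"B",u.round(2),a,hullfit(p,u,.03,0,.015,(.61,-.21)).round(4))
cv2.imwrite("pics/c9.png",np.hstack([cv2.resize(x["color"][y-25:y+25,c-25:c+25],(400,400),interpolation=cv2.INTER_CUBIC) for x,c,y in((t,315,216),(s,322,207))]))
E
```

```text
top dish [315.87 216.  ] 289 [0.5515 0.0149]
top base [315.55 216.77] 994 [0.5515 0.0159]
top gray bg [84. 87. 99.]
top B [384.59 200.  ] 234 [ 0.6139 -0.2091]
scene dish [321.84 203.89] 212 [0.5478 0.0151]
scene base [322.37 208.34] 731 [0.5474 0.0171]
scene gray bg [64.  67.  72.5]
scene B [255.79 211.42] 197 [ 0.6084 -0.2152]
```

View pics/c9.png

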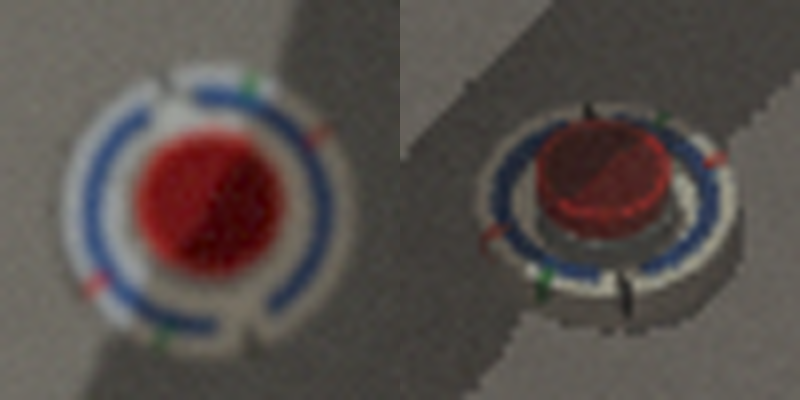

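>>> {"fn": "play_rows", "kwargs": {
  "increments": [
    {"delta_pos":[40,0,1],"rotation":[0,0,0],"gripper":85},
    {"delta_pos":[70,0,1],"rotation":[0,0,0],"gripper":85},
    {"delta_pos":[90,0,1],"rotation":[0,0,0],"gripper":85},
    {"delta_pos":[98,0,1],"rotation":[0,0,0],"gripper":85},
    {"delta_pos":[101,0,1],"rotation":[0,0,0],"gripper":85},
    {"delta_pos":[101,0,1],"rotation":[0,0,0],"gripper":85},
    {"delta_pos":[101,0,1],"rotation":[0,0,0],"gripper":85}
  ]
}}

```text
t: 13.1
position: [0.6121, -0.2151, 0.0043]
eef_rot: [1.209, 1.207, -1.207]
contact_force: [0.0, -0.4, 0.6]
finger_gap: 0.0852
```

>>> {"fn": "play_rows", "kwargs": {
  "increments": [
    {"delta_pos":[3,-1,0],"rotation":[0,0,0],"gripper":85},
    {"delta_pos":[4.5,-1,0],"rotation":[0,0,0],"gripper":80},
    {"delta_pos":[4.5,-1,0],"rotation":[0,0,0],"gripper":65},
    {"delta_pos":[4.5,-1,0],"rotation":[0,0,0],"gripper":55},
    {"delta_pos":[4.5,-1,0],"rotation":[0,0,0],"gripper":50},
    {"delta_pos":[4.5,-1,0],"rotation":[0,0,0],"gripper":50},
    {"delta_pos":[4.5,-1,0],"rotation":[0,0,0],"gripper":50},
    {"delta_pos":[4.5,-1,0],"rotation":[0,0,0],"gripper":50}
  ]
}}

```text
t: 13.77
position: [0.6103, -0.2152, -0.001]
eef_rot: [1.209, 1.208, -1.208]
contact_force: [-1.6, 0.2, 5.6]
finger_gap: 0.0584
```

>>> {"fn": "play_rows", "kwargs": {
  "increments": [
    {"delta_pos":[-5,0,0],"rotation":[0,0,0],"gripper":50},
    {"delta_pos":[-25,0,0],"rotation":[0,0,0],"gripper":50},
    {"delta_pos":[-60,0,0],"rotation":[0,0,0],"gripper":50},
    {"delta_pos":[-95,0,0],"rotation":[0,0,0],"gripper":50},
    {"delta_pos":[-110,0,-10],"rotation":[0,0,0],"gripper":50},
    {"delta_pos":[-110,-10,-45],"rotation":[0,0,0],"gripper":50},
    {"delta_pos":[-110,-20,-85],"rotation":[0,0,0],"gripper":50},
    {"delta_pos":[-110,-30,-125],"rotation":[0,0,0],"gripper":50},
    {"delta_pos":[-110,-45,-165],"rotation":[0,0,0],"gripper":50},
    {"delta_pos":[-110,-60,-200],"rotation":[0,0,0],"gripper":50}
  ]
}}

```text
t: 14.6
position: [0.5488, -0.013, 0.1079]
eef_rot: [1.209, 1.21, -1.209]
contact_force: [-0.5, 0.7, 0.0]
finger_gap: 0.0586
```

>>> {"fn": "play_rows", "kwargs": {
  "increments": [
    {"delta_pos":[0,0,-31],"rotation":[0,0,0],"gripper":50},
    {"delta_pos":[0,0,-31],"rotation":[0,0,0],"gripper":50},
    {"delta_pos":[15,0,-31],"rotation":[0,0,0],"gripper":50},
    {"delta_pos":[40,0,-31],"rotation":[0,0,0],"gripper":50},
    {"delta_pos":[50,0,-31],"rotation":[0,0,0],"gripper":50},
    {"delta_pos":[50,0,-31],"rotation":[0,0,0],"gripper":50},
    {"delta_pos":[50,0,-31],"rotation":[0,0,0],"gripper":50}
  ]
}}

```text
t: 15.18
position: [0.549, 0.0157, 0.0575]
eef_rot: [1.208, 1.211, -1.211]
contact_force: [-0.1, -0.5, -0.6]
finger_gap: 0.0585
```

```bash
python3 - <<'E'
from h import *
go((.5498,.0158,.040),0)
E
```

```text
mm [17.5  0.8 -0.1] deg [-0.   0.   0.1] yaw -0.0 q [ 0.03  0.47 -0.13  0.97 -0.    1.6 ] gap 0.05853894003786213 pos [0.549  0.0157 0.0575] F [-0.1 -0.5 -0.6] t 15.1833
```

>>> {"fn": "play_rows", "kwargs": {
  "increments": [
    {"delta_pos":[6,0.5,0],"rotation":[0,0,0],"gripper":50},
    {"delta_pos":[11,0.5,0],"rotation":[0,0,0],"gripper":50},
    {"delta_pos":[14,0.5,0],"rotation":[0,0,0],"gripper":50},
    {"delta_pos":[15,0.5,0],"rotation":[0,0,0],"gripper":50},
    {"delta_pos":[15,0.5,0],"rotation":[0,0,0],"gripper":50}
  ]
}}

```text
t: 15.6
position: [0.5501, 0.016, 0.043]
eef_rot: [1.209, 1.209, -1.209]
contact_force: [-0.6, -1.1, -0.2]
finger_gap: 0.0584
```

>>> {"fn": "play_rows", "kwargs": {
  "increments": [
    {"delta_pos":[1,0,0],"rotation":[0,0,0],"gripper":50},
    {"delta_pos":[2,0,0],"rotation":[0,0,0],"gripper":50},
    {"delta_pos":[2,0,0],"rotation":[0,0,0],"gripper":50}
  ]
}}

```text
t: 15.85
position: [0.5503, 0.0161, 0.0411]
eef_rot: [1.209, 1.209, -1.209]
contact_force: [-0.3, 0.1, -0.2]
finger_gap: 0.0582
```

>>> {"fn": "play_rows", "kwargs": {
  "increments": [
    {"delta_pos":[1,0,0],"rotation":[0,0,0],"gripper":50},
    {"delta_pos":[1,0,0],"rotation":[0,0,0],"gripper":50}
  ]
}}

```text
t: 16.02
position: [0.5502, 0.0161, 0.04]
eef_rot: [1.209, 1.209, -1.209]
contact_force: [0.1, -0.3, -0.0]
finger_gap: 0.0588
```

>>> {"fn": "play_rows", "kwargs": {
  "increments": [
    {"delta_pos":[1,0,0],"rotation":[0,0,0],"gripper":50},
    {"delta_pos":[1,0,0],"rotation":[0,0,0],"gripper":50}
  ]
}}

```text
t: 16.18
position: [0.5502, 0.0161, 0.04]
eef_rot: [1.209, 1.209, -1.209]
contact_force: [-2.1, 0.2, 6.0]
finger_gap: 0.0585
```

Contact where predicted. Release, lift clear.

>>> {"fn": "play_rows", "kwargs": {
  "increments": [
    {"delta_pos":[-1,0,0],"rotation":[0,0,0],"gripper":60},
    {"delta_pos":[-1,0,0],"rotation":[0,0,0],"gripper":70},
    {"delta_pos":[-1,0,0],"rotation":[0,0,0],"gripper":85},
    {"delta_pos":[-1,0,0],"rotation":[0,0,0],"gripper":85},
    {"delta_pos":[-2,0,0],"rotation":[0,0,0],"gripper":85},
    {"delta_pos":[-25,0,0],"rotation":[0,0,0],"gripper":85},
    {"delta_pos":[-60,0,0],"rotation":[0,0,0],"gripper":85},
    {"delta_pos":[-95,0,0],"rotation":[0,0,0],"gripper":85},
    {"delta_pos":[-110,0,0],"rotation":[0,0,0],"gripper":85}
  ]
}}

```text
t: 16.93
position: [0.5525, 0.0161, 0.1537]
eef_rot: [1.212, 1.205, -1.204]
contact_force: [1.0, -0.4, 0.8]
finger_gap: 0.0846
```

>>> {"fn": "play_rows", "kwargs": {
  "increments": [
    {"delta_pos":[0,0,-40],"rotation":[0,0,0],"gripper":85},
    {"delta_pos":[0,0,-80],"rotation":[0,0,0],"gripper":85},
    {"delta_pos":[0,0,-120],"rotation":[0,0,0],"gripper":60},
    {"delta_pos":[0,0,-160],"rotation":[-7,0,0],"gripper":60},
    {"delta_pos":[0,0,-200],"rotation":[-14,0,0],"gripper":60},
    {"delta_pos":[0,0,-230],"rotation":[-21,0,0],"gripper":60},
    {"delta_pos":[0,0,-241],"rotation":[-28,0,0],"gripper":60},
    {"delta_pos":[0,0,-241],"rotation":[-35,0,0],"gripper":60},
    {"delta_pos":[0,0,-241],"rotation":[-42,0,0],"gripper":60},
    {"delta_pos":[0,0,-241],"rotation":[-49,0,0],"gripper":60}
  ]
}}

```text
t: 17.77
position: [0.5498, 0.2578, 0.1487]
eef_rot: [0.554, 1.499, -0.554]
contact_force: [-0.2, 0.2, -0.2]
finger_gap: 0.0602
```

```bash
python3 - <<'E'
from h import *
from scipy import ndimage
go((.5495,.258,.10),54.5)
t=read_camera("top");s=read_camera("scene")
for nm,p,bx in(("top",t,(300,190,332,232)),("scene",s,(310,180,335,216))):
    for u,a in cen(p,redm,bx,30): print(nm,"pile",u.round(2),a,hullfit(p,u,.03,.026,.056,(.55,.016)).round(4))
    m=ndimage.binary_fill_holes(silhouettes("base",p)[0]["pixels"]);u=np.argwhere(m).mean(0)[::-1];print(nm,"base",u.round(2),m.sum())
E
```

```text
mm [48.7 -0.  -0.4] deg [-5.1 -0.   0. ] yaw 49.4 q [ 0.44  0.5   0.17  1.24 -0.    1.15] gap 0.06019308655231568 pos [0.5498 0.2578 0.1487] F [-0.2  0.2 -0.2] t 17.7667
top pile [315.29 215.56] 317 [0.5517 0.0168]
top base [315.19 216.67] 1020
scene pile [322.08 202.44] 257 [0.5477 0.0159]Traceback (most recent call last):
  File "<stdin>", line 7, in <module>
IndexError: list index out of range
```

>>> {"fn": "play_rows", "kwargs": {
  "increments": [
    {"delta_pos":[10,-1,-0.5],"rotation":[-5,0,0],"gripper":45},
    {"delta_pos":[35,-1,-0.5],"rotation":[-5,0,0],"gripper":45},
    {"delta_pos":[60,-1,-0.5],"rotation":[-5,0,0],"gripper":45},
    {"delta_pos":[76,-1,-0.5],"rotation":[-5,0,0],"gripper":45},
    {"delta_pos":[80,-1,-0.5],"rotation":[-5,0,0],"gripper":45},
    {"delta_pos":[80,-1,-0.5],"rotation":[-5,0,0],"gripper":45}
  ]
}}

```text
t: 18.47
position: [0.548, 0.2559, 0.0676]
eef_rot: [0.492, 1.517, -0.495]
contact_force: [0.3, 0.6, 0.4]
finger_gap: 0.0452
```

```bash
python3 - <<'E'
from h import *
go((.5485,.258,.068),54.5)
E
```

```text
mm [-0.4  2.  -0.8] deg [-0.6 -0.1  0.2] yaw 53.9 q [ 0.44  0.56  0.05  1.06 -0.    1.07] gap 0.04520425578394161 pos [0.548  0.2559 0.0676] F [0.3 0.6 0.4] t 18.4667
```

>>> {"fn": "play_rows", "kwargs": {
  "increments": [
    {"delta_pos":[0,2,-0.8],"rotation":[0,0,0],"gripper":35},
    {"delta_pos":[0,2,-0.8],"rotation":[0,0,0],"gripper":25},
    {"delta_pos":[0,2,-0.8],"rotation":[0,0,0],"gripper":10},
    {"delta_pos":[0,2,-0.8],"rotation":[0,0,0],"gripper":5},
    {"delta_pos":[0,2,-0.8],"rotation":[0,0,0],"gripper":5},
    {"delta_pos":[0,2,-0.8],"rotation":[0,0,0],"gripper":5},
    {"delta_pos":[0,2,-0.8],"rotation":[0,0,0],"gripper":5}
  ],
  "squeeze": 40
}}

```text
t: 19.05
position: [0.5506, 0.259, 0.0706]
eef_rot: [0.493, 1.512, -0.491]
contact_force: [-0.1, -0.5, 5.0]
finger_gap: 0.0146
```

>>> {"fn": "play_rows", "kwargs": {
  "increments": [
    {"delta_pos":[-3,0,0],"rotation":[0,0,0],"gripper":5},
    {"delta_pos":[-3,0,0],"rotation":[0,0,0],"gripper":5},
    {"delta_pos":[-20,0,0],"rotation":[0,0,0],"gripper":5},
    {"delta_pos":[-55,0,0],"rotation":[0,0,0],"gripper":5},
    {"delta_pos":[-90,0,0],"rotation":[0,0,0],"gripper":5},
    {"delta_pos":[-120,0,0],"rotation":[0,0,0],"gripper":5},
    {"delta_pos":[-120,0,0],"rotation":[0,0,0],"gripper":5}
  ],
  "squeeze": 90
}}

```text
t: 19.63
position: [0.5529, 0.2603, 0.1962]
eef_rot: [0.498, 1.506, -0.485]
contact_force: [0.5, 0.5, -0.1]
finger_gap: 0.0131
```

```bash
python3 - <<'E'
from h import *
go((.5496,.0165,.18),54.5)
go((.5496,.0165,.18),110)
s=read_camera("scene")
for r in silhouettes("cover_grip",s)[:1]:
    m=r["pixels"];print(r["conf"],m.sum(),np.ptp(np.argwhere(m),0),r["location"])
for u,a in cen(s,orange,(360,150,420,240),4):print(u.round(1),a)
# expected lug pixel
yawb=np.radians(54.5-90);P=np.array([.5506,.259]);d=np.array([np.cos(yawb),np.sin(yawb)])*.046
st=observe()["position"];
for sg in(1,-1):print("exp lug",proj(s,(*(st[:2]+sg*d),st[2]-.0706+.003)))
E
```

```text
mm [  14.9 -199.4  140.5] deg [-0.5  0.3 -0.6] yaw 54.0 q [0.44 0.47 0.25 1.34 0.   1.07] gap 0.013142207080971803 pos [0.5529 0.2603 0.1962] F [ 0.5  0.5 -0.1] t 19.6333
mm [  14.9 -199.4  140.5] deg [-56.    0.6  -0.4] yaw 54.0 q [0.44 0.47 0.25 1.34 0.   1.07] gap 0.013142207080971803 pos [0.5529 0.2603 0.1962] F [ 0.5  0.5 -0.1] t 19.6333
0.9 596 [28 26] [396.1, 186.5]
[387.8 196.9] 39
exp lug [385.17380731 203.95447541]
exp lug [403.13168725 190.25620121]
```

>>> {"fn": "play_rows", "kwargs": {
  "increments": [
    {"delta_pos":[0,-25,18],"rotation":[-7,0,0],"gripper":5},
    {"delta_pos":[5,-50,36],"rotation":[-14,0,0],"gripper":5},
    {"delta_pos":[10,-75,54],"rotation":[-21,0,0],"gripper":5},
    {"delta_pos":[15,-100,72],"rotation":[-28,0,0],"gripper":5},
    {"delta_pos":[15,-125,90],"rotation":[-35,0,0],"gripper":5},
    {"delta_pos":[15,-150,108],"rotation":[-42,0,0],"gripper":5},
    {"delta_pos":[15,-175,126],"rotation":[-49,0,0],"gripper":5},
    {"delta_pos":[15,-199,140],"rotation":[-56,0,0],"gripper":5},
    {"delta_pos":[15,-199,140],"rotation":[-56,0,0],"gripper":5},
    {"delta_pos":[15,-199,140],"rotation":[-56,0,0],"gripper":5}
  ]
}}

```text
t: 20.57
position: [0.5443, 0.014, 0.1718]
eef_rot: [-0.27, 1.558, 0.272]
contact_force: [0.4, -0.4, -1.7]
finger_gap: 0.0135
```

```bash
cat > cv.py <<'E'
from h import *
go((.5496,.0165,.14),110)
s=read_camera("scene")
st=observe();y,_=yaw(st["eef_rot"]);p=st["position"];z0=p[2]-.0706
m=silhouettes("cover_grip",s)[0];pix=m["pixels"];A=np.argwhere(pix)
print(m["conf"],pix.sum(),A.min(0)[::-1],A.max(0)[::-1])
c=s["color"].astype(float)
# bell lower part column extent
P=np.array([proj(s,(p[0]+.04*np.cos(a),p[1]+.04*np.sin(a),z)) for z in(z0,z0+.057) for a in np.linspace(0,6.28,72)]);print("exp bell",P.min(0).round(1),P.max(0).round(1))
print("blue",[(u.round(1),a) for u,a in cen(s,blue,(300,A.min(0)[0],345,A.max(0)[0]),15)],"exp blue",proj(s,(*p[:2],z0+.057)).round(1))
for u,a in cen(s,orange,(295,150,350,225),4):print("or",u.round(1),a)
d=np.array([np.cos(np.radians(y-90)),np.sin(np.radians(y-90))])
for sg in(1,-1):print("exp lug line",proj(s,(*(p[:2]+sg*d*.044),z0+.003)).round(1),proj(s,(*(p[:2]+sg*d*.04),z0+.057)).round(1))
x0,y0=282,150
cv2.imwrite("pics/d.png",cv2.resize(s["color"][y0:y0+80,x0:x0+80],(600,600),interpolation=cv2.INTER_CUBIC))
E
python3 cv.py
```

```text
mm [31.8  0.5  5.9] deg [-0.2 -0.2 -0.1] yaw 109.8 q [ 0.03  0.36  0.02  1.24  0.   -0.32] gap 0.013468072318523707 pos [0.5443 0.014  0.1718] F [ 0.4 -0.4 -1.7] t 20.5667
0.73 583 [310 165] [333 198]
exp bell [310.3 169.7] [334.2 198.2]
blue [(array([314.8, 178.3]), 102), (array([328.4, 177.6]), 50)] exp blue [322.2 177.7]
or [321.7 202.4] 260
or [336.1 201.5] 5
or [308.  210.8] 7
exp lug line [324.1 198.3] [324.1 186.1]
exp lug line [320.3 180.4] [320.5 169.8]
```

>>> {"fn": "play_rows", "kwargs": {
  "increments": [
    {"delta_pos":[0,0,4],"rotation":[0,0,0],"gripper":5},
    {"delta_pos":[10,0,4],"rotation":[0,0,0],"gripper":5},
    {"delta_pos":[25,0,4],"rotation":[0,0,0],"gripper":5},
    {"delta_pos":[28,0,4],"rotation":[0,0,0],"gripper":5},
    {"delta_pos":[28,0,4],"rotation":[0,0,0],"gripper":5},
    {"delta_pos":[28,0,4],"rotation":[0,0,0],"gripper":5}
  ]
}}

```text
t: 21.17
position: [0.5496, 0.0174, 0.1457]
eef_rot: [-0.275, 1.554, 0.275]
contact_force: [-0.1, -0.5, -1.6]
finger_gap: 0.0135
```

```bash
sed -i 's/^orange=.*/orange=lambda b,g,r:np.clip(r-2.2*b,0,None)*(g<.8*r)/' h.py; python3 cv.py
```

```text
mm [ 5.7 -0.9 -0.3] deg [ 0.1 -0.1 -0. ] yaw 110.1 q [ 0.03  0.39 -0.01  1.17  0.   -0.32] gap 0.013456514404264057 pos [0.5496 0.0174 0.1457] F [-0.1 -0.5 -1.6] t 21.1667
0.59 544 [311 173] [333 204]
exp bell [310.7 176.3] [334.3 204.6]
blue [(array([315.7, 185.3]), 103), (array([328.7, 184.6]), 48)] exp blue [322.5 184.4]
or [320.8 205.5] 45
exp lug line [324.4 204.8] [324.4 192.8]
exp lug line [320.5 186.7] [320.7 176.4]
```

View pics/d.png

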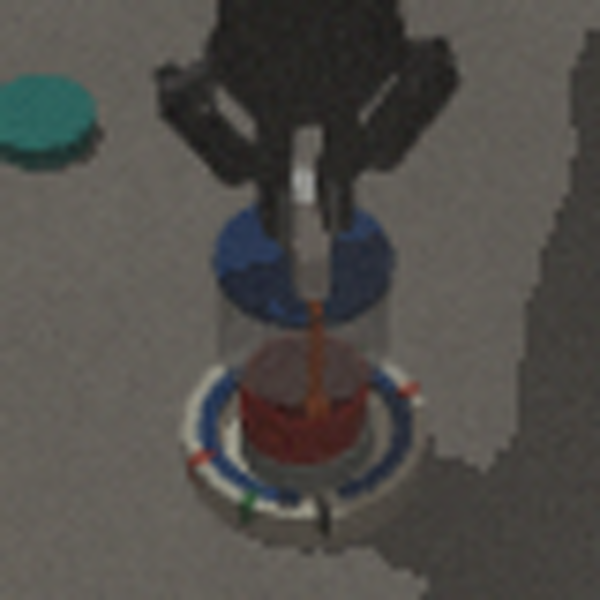

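>>> {"fn": "play_rows", "kwargs": {
  "increments": [
    {"delta_pos":[5,-0.5,0],"rotation":[0,0,0],"gripper":5},
    {"delta_pos":[15,-0.5,0],"rotation":[0,0,0],"gripper":5},
    {"delta_pos":[25,-0.5,0],"rotation":[0,0,0],"gripper":5},
    {"delta_pos":[35,-0.5,0],"rotation":[0,0,0],"gripper":5},
    {"delta_pos":[42,-0.5,0],"rotation":[0,0,0],"gripper":5},
    {"delta_pos":[45,-0.5,0],"rotation":[0,0,0],"gripper":5},
    {"delta_pos":[45,-0.5,0],"rotation":[0,0,0],"gripper":5}
  ]
}}

```text
t: 21.85
position: [0.5489, 0.0163, 0.0996]
eef_rot: [-0.274, 1.556, 0.274]
contact_force: [-0.4, 0.4, -0.7]
finger_gap: 0.0133
```

```bash
python3 - <<'E'
from h import *
go((.5496,.0168,.0786),110)
E
```

```text
mm [21.   0.3  0.9] deg [ 0.  -0.2 -0. ] yaw 110.0 q [ 0.03  0.43 -0.08  1.07 -0.   -0.32] gap 0.013322016737047483 pos [0.5489 0.0163 0.0996] F [-0.4  0.4 -0.7] t 21.85
```

>>> {"fn": "play_rows", "kwargs": {
  "increments": [
    {"delta_pos":[3,0.3,0.7],"rotation":[0,0,0],"gripper":5},
    {"delta_pos":[6,0.3,0.7],"rotation":[0,0,0],"gripper":5},
    {"delta_pos":[8,0.3,0.7],"rotation":[0,0,0],"gripper":5},
    {"delta_pos":[10,0.3,0.7],"rotation":[0,0,0],"gripper":5},
    {"delta_pos":[11,0.3,0.7],"rotation":[0,0,0],"gripper":5},
    {"delta_pos":[11,0.3,0.7],"rotation":[0,0,0],"gripper":5}
  ]
}}

```text
t: 22.35
position: [0.5514, 0.0174, 0.0917]
eef_rot: [-0.274, 1.551, 0.274]
contact_force: [-1.7, 1.8, 5.6]
finger_gap: 0.0135
```

>>> {"fn": "play_rows", "kwargs": {
  "increments": [
    {"delta_pos":[0,1,-0.6],"rotation":[0,0,0],"gripper":5},
    {"delta_pos":[0,1.6,-1.1],"rotation":[0,0,0],"gripper":5},
    {"delta_pos":[0,1.6,-1.1],"rotation":[0,0,0],"gripper":5}
  ]
}}

```text
t: 22.6
position: [0.5506, 0.0178, 0.0916]
eef_rot: [-0.275, 1.549, 0.273]
contact_force: [1.5, 0.9, 6.4]
finger_gap: 0.0133
```

```bash
python3 - <<'E'
from h import *
go((.5498,.0185,.0786),110)
s=read_camera("scene");print(observe()["moment"])
p=observe()["position"]
for l in("cover_grip","base"):
    for m in silhouettes(l,s)[:1]:
        A=np.argwhere(m["pixels"]);print(l,m["conf"],A.min(0)[::-1],A.max(0)[::-1])
c=s["color"]
# white/blue marks & orange
for nm,f in(("red",red),("green",green),("or",orange)):
    print(nm,[(u.round(1),a,atz(s,u,.022).round(4)) for u,a in cen(s,f,(300,185,345,228),3)])
E
```

```text
mm [13.   0.9 -0.6] deg [0.  0.2 0.1] yaw 110.0 q [ 0.03  0.43 -0.09  1.04 -0.   -0.32] gap 0.013253393765073337 pos [0.5506 0.0178 0.0916] F [1.5 0.9 6.4] t 22.6
[-0.40597996 -0.23596282 -0.00765145]
cover_grip 0.97 [311 185] [333 215]
base 0.57 [307 201] [338 222]
red [(array([323.4, 209.7]), 28, array([0.5644, 0.0243, 0.022 ])), (array([335.7, 201.6]), 5, array([0.5167, 0.0603, 0.022 ])), (array([308. , 210.6]), 6, array([ 0.5797, -0.0285,  0.022 ]))]
green [(array([314.6, 216.5]), 5, array([6.019e-01, 2.000e-04, 2.200e-02]))]
or [(array([323.5, 207.3]), 6, array([0.5527, 0.0221, 0.022 ])), (array([323.5, 214.1]), 7, array([0.5847, 0.0285, 0.022 ]))]
```

>>> {"fn": "play_rows", "kwargs": {
  "increments": [
    {"delta_pos":[0,1,-0.2],"rotation":[0,0,0],"gripper":5},
    {"delta_pos":[0,2,-0.4],"rotation":[0,0,0],"gripper":5},
    {"delta_pos":[0,2,-0.4],"rotation":[0,0,0],"gripper":5}
  ]
}}

```text
t: 23.0
position: [0.5484, 0.02, 0.09]
eef_rot: [-0.274, 1.552, 0.274]
contact_force: [2.4, 0.3, -0.3]
finger_gap: 0.0135
```

```bash
python3 - <<'E'
from h import *
go((.5498,.0185,.0786),110);print(observe()["moment"])
E
```

```text
mm [11.4 -1.8  0.8] deg [ 0.   0.1 -0. ] yaw 110.0 q [ 0.04  0.43 -0.1   1.04  0.   -0.31] gap 0.013509312284388172 pos [0.5484 0.02   0.09  ] F [ 2.4  0.3 -0.3] t 23.0
[-0.0624379  -0.71042516  0.01342917]
```

>>> {"fn": "play_rows", "kwargs": {
  "increments": [
    {"delta_pos":[1,-0.3,0.7],"rotation":[0,0,0],"gripper":5},
    {"delta_pos":[2,-0.3,0.7],"rotation":[0,0,0],"gripper":5},
    {"delta_pos":[3,-0.3,0.7],"rotation":[0,0,0],"gripper":5},
    {"delta_pos":[4,-0.3,0.7],"rotation":[0,0,0],"gripper":5},
    {"delta_pos":[4,-0.3,0.7],"rotation":[0,0,0],"gripper":5}
  ]
}}

```text
t: 23.42
position: [0.5485, 0.0197, 0.0855]
eef_rot: [-0.274, 1.554, 0.274]
contact_force: [2.3, -0.1, -1.9]
finger_gap: 0.0132
```

>>> {"fn": "play_rows", "kwargs": {
  "increments": [
    {"delta_pos":[1,0,0.8],"rotation":[0,0,0],"gripper":5},
    {"delta_pos":[2,0,0.8],"rotation":[0,0,0],"gripper":5},
    {"delta_pos":[3,0,0.8],"rotation":[0,0,0],"gripper":5},
    {"delta_pos":[4,0,0.8],"rotation":[0,0,0],"gripper":5},
    {"delta_pos":[5,0,0.8],"rotation":[0,0,0],"gripper":5},
    {"delta_pos":[5,0,0.8],"rotation":[0,0,0],"gripper":5}
  ]
}}

```text
t: 23.92
position: [0.549, 0.02, 0.0808]
eef_rot: [-0.274, 1.554, 0.274]
contact_force: [1.7, 0.5, -2.1]
finger_gap: 0.0133
```

>>> {"fn": "play_rows", "kwargs": {
  "increments": [
    {"delta_pos":[1,0,0.5],"rotation":[0,0,0],"gripper":5},
    {"delta_pos":[2,0,0.5],"rotation":[0,0,0],"gripper":5},
    {"delta_pos":[2,0,0.5],"rotation":[0,0,0],"gripper":5}
  ]
}}

```text
t: 24.17
position: [0.5495, 0.0201, 0.0791]
eef_rot: [-0.274, 1.554, 0.274]
contact_force: [-0.6, -0.3, -0.6]
finger_gap: 0.0134
```

>>> {"fn": "play_rows", "kwargs": {
  "increments": [
    {"delta_pos":[1,0,0],"rotation":[0,0,0],"gripper":5},
    {"delta_pos":[2,0,0],"rotation":[0,0,0],"gripper":5},
    {"delta_pos":[2,0,0],"rotation":[0,0,0],"gripper":5}
  ]
}}

```text
t: 24.42
position: [0.5498, 0.0197, 0.0788]
eef_rot: [-0.274, 1.553, 0.273]
contact_force: [-3.3, -1.9, 9.3]
finger_gap: 0.0138
```

```bash
python3 - <<'E'
from h import *
go((.5498,.0185,.0786),110);print(observe()["moment"])
E
```

```text
mm [ 0.2 -1.2 -0.4] deg [-0.  0.  0.] yaw 110.0 q [ 0.04  0.45 -0.11  1.01 -0.   -0.31] gap 0.013792588449451155 pos [0.5498 0.0197 0.0788] F [-3.3 -1.9  9.3] t 24.4167
[-0.17626158  0.73168516 -0.00441763]
```

>>> {"fn": "play_rows", "kwargs": {
  "increments": [
    {"delta_pos":[-1,-0.5,0],"rotation":[0,0,0],"gripper":5},
    {"delta_pos":[-1,-0.5,0],"rotation":[4,0,0],"gripper":5},
    {"delta_pos":[-1,-0.5,0],"rotation":[8,0,0],"gripper":5},
    {"delta_pos":[-1,-0.5,0],"rotation":[12,0,0],"gripper":5},
    {"delta_pos":[-1,-0.5,0],"rotation":[12,0,0],"gripper":5}
  ]
}}

```text
t: 24.83
position: [0.5502, 0.0195, 0.0789]
eef_rot: [-0.109, 1.567, 0.109]
contact_force: [-0.8, -0.9, 4.2]
finger_gap: 0.0133
```

```bash
python3 - <<'E'
from h import *
go((.5498,.0185,.0786),72.8);print(observe()["moment"])
E
```

```text
mm [ 0.3 -1.  -0.5] deg [25.1  0.   0. ] yaw 97.9 q [ 0.04  0.45 -0.11  1.02 -0.   -0.1 ] gap 0.013259416073009907 pos [0.5502 0.0195 0.0789] F [-0.8 -0.9  4.2] t 24.8333
[-0.02358344  0.1828071   0.02578364]
```

>>> {"fn": "play_rows", "kwargs": {
  "increments": [
    {"delta_pos":[0,-0.3,0],"rotation":[4,0,0],"gripper":5},
    {"delta_pos":[0,-0.3,-0.2],"rotation":[8,0,0],"gripper":5},
    {"delta_pos":[0,-0.5,-0.2],"rotation":[13,0,0],"gripper":5},
    {"delta_pos":[0,-0.5,-0.2],"rotation":[13,0,0],"gripper":5}
  ]
}}

```text
t: 25.17
position: [0.5503, 0.0189, 0.0789]
eef_rot: [0.069, 1.569, -0.069]
contact_force: [-0.3, -1.5, 4.5]
finger_gap: 0.0133
```

>>> {"fn": "play_rows", "kwargs": {
  "increments": [
    {"delta_pos":[0,0,0],"rotation":[4,0,0],"gripper":5},
    {"delta_pos":[0,-0.3,0],"rotation":[8,0,0],"gripper":5},
    {"delta_pos":[0,-0.3,0],"rotation":[12,0,0],"gripper":5},
    {"delta_pos":[0,-0.3,0],"rotation":[12,0,0],"gripper":5},
    {"delta_pos":[0,-0.3,0],"rotation":[12,0,0],"gripper":5}
  ]
}}

```text
t: 25.58
position: [0.5503, 0.0185, 0.0789]
eef_rot: [0.231, 1.557, -0.232]
contact_force: [-0.9, -1.8, 6.1]
finger_gap: 0.0135
```

```bash
python3 - <<'E'
from h import *
go((.5498,.0185,.0786),72.8);print(observe()["moment"])
s=read_camera("scene")
for nm,f in(("red",red),("green",green),("or",orange),("or2",lambda b,g,r:np.clip(r-1.7*b,0,None)*(r>1.3*g)*(r>50))):
    print(nm,[(u.round(1),a,atz(s,u,.022)[:2].round(4)) for u,a in cen(s,f,(300,185,345,228),2)])
B=np.array([.548,.0165]);
for a in(-12,-17.2,-22):
    d=np.array([np.cos(np.radians(a)),np.sin(np.radians(a))]);print(a,"line",proj(s,(*(B+d*.04),.03)).round(1),proj(s,(*(B+d*.04),.065)).round(1),"mark",proj(s,(*(B+d*.054),.022)).round(1))
np.save("fin.npy",s["color"])
for m in silhouettes("cover_grip",s)[:1]:
    A=np.argwhere(m["pixels"]);print(m["conf"],A.min(0)[::-1],A.max(0)[::-1])
cv2.imwrite("pics/final.png",cv2.resize(s["color"][170:234,285:365],(800,600),interpolation=cv2.INTER_CUBIC))
E
```

```text
mm [ 0.3 -0.1 -0.5] deg [0.3 0.1 0. ] yaw 73.1 q [ 0.03  0.45 -0.11  1.01 -0.    0.33] gap 0.013507971060211227 pos [0.5503 0.0185 0.0789] F [-0.9 -1.8  6.1] t 25.5833
[-0.17831953  0.17230541  0.04187525]
red [(array([335.7, 201.7]), 4, array([0.5168, 0.0601])), (array([317.4, 207.7]), 17, array([0.5591, 0.0014])), (array([308.1, 210.6]), 7, array([ 0.5796, -0.0283]))]
green [(array([314.6, 216.4]), 5, array([6.015e-01, 2.000e-04]))]
or [(array([318.1, 203.6]), 3, array([ 5.39e-01, -5.00e-04])), (array([317. , 209.9]), 8, array([0.5697, 0.002 ]))]
or2 [(array([335.2, 201.9]), 3, array([0.5181, 0.0586])), (array([318.2, 203.5]), 3, array([ 5.383e-01, -2.000e-04])), (array([317. , 209.6]), 12, array([0.5682, 0.0018])), (array([307.6, 210.8]), 4, array([ 0.5809, -0.0299]))]
-12 line [317.7 212.3] [317.7 205.5] mark [316.1 216.5]
-17.2 line [316.8 211.9] [316.7 205.2] mark [314.8 216. ]
-22 line [316.  211.5] [315.9 204.8] mark [313.7 215.5]
0.83 [312 192] [334 215]
```

>>> {"fn": "play_rows", "kwargs": {
  "increments": [
    {"delta_pos":[0,-0.8,0],"rotation":[0.2,0,0],"gripper":5},
    {"delta_pos":[0,-0.8,0],"rotation":[0.2,0,0],"gripper":5},
    {"delta_pos":[0,-0.8,0],"rotation":[0.2,0,0],"gripper":5},
    {"delta_pos":[0,-0.8,0],"rotation":[0.2,0,0],"gripper":5},
    {"delta_pos":[0,-0.8,0],"rotation":[0.2,0,0],"gripper":5},
    {"delta_pos":[0,-0.8,0],"rotation":[0.2,0,0],"gripper":5}
  ]
}}

```text
t: 26.18
position: [0.5501, 0.0182, 0.0788]
eef_rot: [0.235, 1.557, -0.234]
contact_force: [-0.5, -1.0, 6.5]
finger_gap: 0.0131
```

```bash
python3 - <<'E'
from h import *
go((.5498,.0185,.0786),72.8);M=[]
for i in range(6):
    s=read_camera("scene");M.append(observe()["moment"])
print(np.mean(M,0),yaw(observe()["eef_rot"])[0])
print("or2",[(u.round(1),a) for u,a in cen(s,lambda b,g,r:np.clip(r-1.7*b,0,None)*(r>1.3*g)*(r>50),(300,185,345,228),2)])
A=np.argwhere(silhouettes("cover_grip",s)[0]["pixels"]);print(A.min(0)[::-1],A.max(0)[::-1])
E
```

```text
mm [ 0.2  0.2 -0.4] deg [ 0.1  0.1 -0. ] yaw 72.9 q [ 0.03  0.45 -0.11  1.01  0.    0.33] gap 0.013071870698581319 pos [0.5501 0.0182 0.0788] F [-0.5 -1.   6.5] t 26.1833
[0.11683178 0.12891547 0.09789818] 72.89592563202122
or2 [(array([335.2, 201.8]), 2), (array([317.4, 207.4]), 16), (array([307.7, 210.8]), 4)]
[311 192] [334 216]
```

```bash
python3 -c "
from rig import *
print(job_done())"
```

```text
the job is handed in; nothing more can be done
None
```

The job is handed in. Both red dishes are stacked on the plinth and released. The cover is seated over them, turned to the vent marks and still held by its grip. It took about 26.5 s of the 72 s.

**Last checks**
- **Pile:** it sits within about 1–2 mm of the foot's axis in both views. Both dishes touched down within a millimetre of the predicted height.
- **Cover seated:** it went fully down at a TCP reading of 0.0788, against 0.0786 expected, and stayed at that height through the twist. It is held down with about 6 N and a 90 N grip.
- **Turn:** the grip bar points to about -17.1° and the green marks to about -17°, so it is within a degree. That is well short of where the lock pin begins (0.95 rad). The orange line in the scene view agrees to about 2–4°.

**What failed or disagreed**
- **First dish:** the first closings shut above the dish, because the fingertips sat about 20 mm higher than the TCP reading and the text implied. I corrected for that by touch, and the dish had not moved noticeably.
- **Cover fit:** the cover first landed on the flange and dropped into the notches after I slid it 2–3 mm sideways.
- **Return spring:** the twist-moment reading was too noisy (0.04 to 0.10 N m against 0.06 expected) to confirm the spring load.
- **Final picture:** I had used the 12-picture limit, so the last check used measured pixel positions rather than a viewed image. The bystanders were not checked again at the end, but no move went near them.

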